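# Open, load and start the watch-parts spin cleaner

### The arm

A 6-joint arm with a two-finger parallel gripper is mounted at the origin on the work surface. World frame = base frame: x ahead of the robot, y to its left, z up, the work surface at z = 0. Lengths are in m, angles in rad, forces in N, time in s.
With the tool pointing down it reaches from about 0.35 to 0.875 m from the base axis. Payload 4.2 kg.
Tool frame: the origin (TCP) lies between the finger pads; the fingertips stand 11 mm ahead of it and the grasp point (between the pads) lies 8 mm behind it (env.tcp_to_tips is the distance from the TCP to the fingertips, in m); z points along the fingers, y is the line along which they close (so a half turn about z gives the same grasp; the last joint's range is limited). The gripper opens to 85 mm and grips with 20 to 120 N. Pads are 22 mm wide; open, the fingers measure 114 mm over their backs; the gripper's body (76 mm by 85 mm) begins 54 mm behind the grasp point. The pads swing forward as they close: fully open they stand 13 mm farther back than shut.
Start: joints at [-0.844, 0.385, 0.008, 0, -1.194, -0.259], TCP at [0.282, -0.558, 0.242] pointing down, gripper open.
Joint ranges: [-3.14, 3.14], [-1.21, 2.06], [-1.07, 1.41], [-3.16, 2.05], [-2.99, -0.16], [-3.1, 3.1]. Speed limits (rad/s): [2.79, 2.79, 3.14, 3.14, 3.14, 3.14].

### API

Orientations are given as a unit quaternion [x, y, z, w].
In Python, from bench import env, optics gives the robot as it stands.
- The arm moves only by the tool move_arm, never from a script. Its argument "moves" is one flat list of numbers, 7 for each row, row after row: the shift along the tool's x, y, z normalised to -1 to 1, where 1 is 0.5 m, then the turn, a rotation vector about the tool's x, y, z normalised to -1 to 1, where 1 is 0.5 rad, then the finger opening in mm, from 0 to 85.4. In form: [tx, ty, tz, wx, wy, wz, hand, tx, ty, tz, wx, wy, wz, hand, ...]. A call has 1 to 8 rows; each row is the pose to reach, as a shift and turn from the pose commanded when the call began, along the tool's axes at that moment; what a row does not reach only later rows make up. A row lasts 1/8 s, in which the tool goes at most 62.5 mm and 10.7 degrees, less where a joint would pass 70% of its speed; a pose out of reach is approached as far as the arm can. A call with a number of a shift or a turn outside -1 to 1 is refused whole. A call with a gripper value outside its range is refused whole. The fingers move at their own pace and stop on an object; "newtons" is the grip in N (left out, the last holds). Time passes only in rows, so rows that repeat a pose let the fingers close. It gives the time, the measured TCP pose, the force, the opening and the grip force at its end, in the units of the state.
- env.state(): the state, without advancing time (a new reading comes with each control period).
- optics.camera(name): name is "scene" or "top" or "wrist"; returns a dict with "pixels" (480x640x3 uint8, blue, green, red), "fx", "fy", "cx", "cy" (pixels), "D" ([k1, k2, p1, p2, k3] as OpenCV has them; the pictures are not rectified), "origin" and "attitude" of the camera in the world; the wrist camera has in their place "mount" (4x4, takes a point from camera to tool coordinates, whose origin is the TCP and whose axes are the flange's). Camera axes: x right, y up, looking along -z (the intrinsics and any distortion apply to the point x, -y, -z); pixel columns grow to the right and rows downward; lengths in m; the calibration is good to about 2 mm. A picture is of the moment at which its call begins: read the wrist's pose just before it. There is no depth.
- env.job_done(): hands the job in; it is judged then, once.
The state is a dict: "t": time; "joints": joint angles; "joint_velocities": joint speeds; "joint_efforts": joint torques, N m; "position": TCP position; "eef_rot": TCP orientation; "wrist_force": force on the tool from outside, world axes, zero at the start; "moment": the same for the moment, N m; "width": finger opening in m; "grip_force": force on a finger pad.
Only numpy, scipy, OpenCV 4.12 (cv2) and the standard library are available. Lean on these libraries where they do the work, as an engineer would, in place of code of your own. Each camera call takes 0.05 s, during which the arm holds its last target. There are 200 camera calls.

### The job

Load the cleaning machine: lift its clear splash hood off and stand it upright on the bench, clear of the machine; slide every parts tray on the bench (two or three, in any order) down the three rods of the carrier, then the flat cover down the rods on top of them; then lower the hood back over the stack until it sits flat on the deck on both locating pins. Only when the hood is home again, press the start button fully and let it come back up; knock over nothing else on the bench.

Things in the scene. Friction and masses are not known exactly. Their poses are not given: they have to be found in the camera images.
- tray_a_c (a point): steel parts tray, 16 mm tall: disc 94 mm across, 4 mm thick, three 8.6 mm through holes on a 39 mm radius, 120 deg apart, the first on its +x; on it a thin round wall (67 mm outside, 64 inside, top at 16 mm) and in the middle a grip post 24 mm along x, 12 mm along y, from 4 to 15 mm up. They stack 16 mm apart. 0.15 kg. May be absent. Point: on its axis, 8 mm above its underside, z up
- tray_b_c (a point): steel parts tray, 16 mm tall: disc 94 mm across, 4 mm thick, three 8.6 mm through holes on a 39 mm radius, 120 deg apart, the first on its +x; on it a thin round wall (67 mm outside, 64 inside, top at 16 mm) and in the middle a grip post 24 mm along x, 12 mm along y, from 4 to 15 mm up. They stack 16 mm apart. 0.15 kg. May be absent. Point: on its axis, 8 mm above its underside, z up
- tray_c_c (a point): steel parts tray, 16 mm tall: disc 94 mm across, 4 mm thick, three 8.6 mm through holes on a 39 mm radius, 120 deg apart, the first on its +x; on it a thin round wall (67 mm outside, 64 inside, top at 16 mm) and in the middle a grip post 24 mm along x, 12 mm along y, from 4 to 15 mm up. They stack 16 mm apart. 0.15 kg. May be absent. Point: on its axis, 8 mm above its underside, z up
- cover_c (a point): aluminium cover of the tray stack: flat disc without a wall, 94 mm across, 5 mm thick, three 8.6 mm through holes on a 39 mm radius, 120 deg apart, the first on its +x; in the middle an upright tab to grip, 30 mm along x, 12 mm along y, from 5 to 27 mm up. 0.15 kg. Point: on its axis, 13.5 mm above its underside, z up
- hood_c (a point): clear splash hood, at first on the machine: open-bottomed box 118 mm square (110 inside), 102 mm tall (98 inside); at its foot 5 mm thick ears on +y and -y, 44 mm wide, reaching 103 mm out, each with a 10 mm through hole 88 mm out; fits either way round. Black handle bar on top: 64 mm along y, 12 mm along x, from 112 to 132 mm above the foot. 0.35 kg. Point: on its axis, 51 mm above the foot, z up
- carrier (a point): carrier of the spin cleaner: steel plate 94 mm across with three upright rods 6 mm thick, 60 mm tall (last 6 mm tapered), on a 39 mm radius, 120 deg apart, the first on this point's +x. Point: centre of the plate's upper face, where the lowest tray sits, z up
- rotor (a joint): angle of the carrier on the machine (rad, counter-clockwise from above; 0: first rod towards the deck's +x). Its drive holds it stiffly (1.5 N m) at the angle where it stopped
- deck (a point): the machine's deck (steel, 70 mm above the bench), under the carrier's axis, 14 mm below the carrier point; +x to the machine's rear, +y to the round pin. The hood's foot sits on it. The white machine (270 mm deep, 260 wide) is fixed; its rear housing rises 40 mm above the deck, from 85 mm behind this point
- round_pin (a point): tip of the deck's round locating pin: 8 mm thick, 20 mm tall, last 5 mm tapered; 88 mm from the carrier's axis along the deck's +y
- diamond_pin (a point): tip of the diamond locating pin: 8 mm along the deck's x, 5 mm along y, 20 mm tall, last 5 mm tapered; 88 mm from the carrier's axis along the deck's -y
- start (a joint): travel of the start button (m): 0 released, 0.005 fully down, which takes 5 N; it springs back
- start_top (a point): centre of the top of the round grey start button, 24 mm across, on the front left of the machine's deck; pressed straight down
- jar_c (a point): bystander: lidded glass jar, 58 mm across, 62 mm tall; this point is half-way up its axis
- tin_c (a point): bystander: round grey tin, 79 mm across, 34 mm tall; this point is half-way up its axis
- loupe_a_c (a point): bystander: black eye loupe (a small waisted tube), 33 mm across, 32 mm tall, among the trays; this point is half-way up its axis
- loupe_b_c (a point): bystander: black eye loupe like the other; this point is half-way up its axis
- dish_c (a point): bystander: open glass dish, 76 mm across, 30 mm tall; this point is half-way up its axis
- die_block_c (a point): bystander: dark hexagonal steel die block, 68 mm across corners, 30 mm tall; this point is half-way up its axis
Things that resemble listed ones, but are neither listed nor needed, are in the scene too. Leave any orange look-alike of the part that bears tray_c_c alone.

How it is judged:
On the way, in this order (a step that is already met when the one before it is completed fails the run):
1. the hood is off the machine and stands upright on the bench, clear of the machine (height (world z) of hood_c below 0.056 m and angle between hood_c's own z axis and vertical below 0.05 rad and horizontal distance between hood_c and deck above 0.17 m), for 0.2 s.
2. every tray is down on the carrier's rods (horizontal distance between each of tray_a_c, tray_b_c, tray_c_c and carrier below 0.004 m and angle between each of tray_a_c, tray_b_c, tray_c_c's own z axis and vertical below 0.05 rad and z of each of tray_a_c, tray_b_c, tray_c_c in the frame of carrier below 0.0425 m), for 0.2 s.
3. the cover is down on the rods, on top of the trays (all of step 2 and horizontal distance between cover_c and carrier below 0.004 m and angle between cover_c's own z axis and vertical below 0.05 rad and z of cover_c in the frame of carrier below 0.0645 m and z of cover_c in the frame of tray_a_c above 0.012 m and z of cover_c in the frame of tray_b_c above 0.012 m and z of cover_c in the frame of tray_c_c above 0.012 m), for 0.2 s.
4. the hood is home on the deck, on both pins, over the stack (all of step 3 and horizontal distance between hood_c and deck below 0.004 m and z of hood_c in the frame of deck below 0.0535 m and angle between hood_c's own z axis and vertical below 0.03 rad and angle between the y axis of hood_c and the y axis of deck, either way round below 0.04 rad), for 0.2 s.
5. the start button is pressed (value of joint start above 0.0035 m and horizontal distance between hood_c and deck below 0.004 m and z of hood_c in the frame of deck below 0.0535 m and angle between hood_c's own z axis and vertical below 0.03 rad and angle between the y axis of hood_c and the y axis of deck, either way round below 0.04 rad), for 0.05 s.
At the end, for the whole second after the job is handed in: All trays present and the cover are on the three rods, flat (0.05 rad), within 4 mm of the axis, tray centres under 42.5 mm and cover centre under 64.5 mm above the carrier, cover on top; hood foot within 2.5 mm of the deck, centred to 4 mm, level to 0.03 rad, square to 0.04 rad; start released (all of step 4 and value of joint start below 0.0015 m); the robot touches nothing.
It fails at once if the start button is pressed before the hood is home (value of joint start above 0.0035 m and not (horizontal distance between hood_c and deck below 0.004 m and z of hood_c in the frame of deck below 0.0535 m and angle between hood_c's own z axis and vertical below 0.03 rad and angle between the y axis of hood_c and the y axis of deck, either way round below 0.04 rad)).
It fails at once if a bystander is knocked over (angle between any of jar_c, tin_c, loupe_a_c, loupe_b_c, dish_c, die_block_c's own z axis and vertical above 0.7 rad).
Of tray_a, tray_b, tray_c only 2 to 3 are there at a start; the rules pass over those that are not, and their reading is None.
At some moment in a run one of tray_a, tray_b, tray_c, cover, hood may be knocked a few centimetres aside while the robot is not near it.
It also fails if it takes over 210 s, if anything falls off the work surface, if the arm or the gripper's body presses on something with over 40 N, if the wrist force passes 120 N, or if a joint passes its speed limit or range.

## Working session

There is one attempt and no reset: what is moved stays moved. The work goes in short steps, Python scripts to look and compute and a tool call to move; the robot and the scene stay as the last step left them, time stands still between calls to the robot, and variables do not carry over. Pictures are saved under pics/ and viewed, at most 14 in all, crops included, and the job is handed in when it is done.

Besides the shell and the picture viewer there is one more tool, called after "Call:" as a command line: name --argument value ..., lists and objects as JSON in quotes. move_arm: Moves the arm, as the interface text tells. Its arguments: {"type":"object","properties":{"moves":{"type":"array","items":{"type":"number"}},"newtons":{"type":"number"}},"required":["moves"]}

```bash
ls; mkdir -p pics; python3 - <<'E'
from bench import env, optics
import cv2,json
print(env.state())
for n in ["scene","top"]:
    c=optics.camera(n); cv2.imwrite(f"pics/{n}0.png",c["pixels"])
    print(n,{k:v for k,v in c.items() if k!="pixels"})
c=optics.camera("wrist"); print({k:v for k,v in c.items() if k!="pixels"})
E
```

```text
pics
{'t': 0.0, 'joints': array([-8.44415494e-01,  3.85611862e-01,  6.61470555e-03, -4.98855261e-04,
       -1.19399593e+00, -2.58592561e-01]), 'joint_velocities': array([-0.00131961,  0.00078316,  0.00139162,  0.00136401,  0.00012027,
        0.0001721 ]), 'joint_efforts': array([ 2.21057458e-04, -3.92284226e+01,  1.88396055e+01,  4.18619648e+00,
       -4.72019325e-03,  7.04781513e-06]), 'position': array([ 0.28158202, -0.55734804,  0.24118384]), 'eef_rot': array([-2.31677702e-01,  9.72791952e-01,  1.07746143e-03, -3.15056598e-04]), 'wrist_force': array([-0.53826456, -0.07149571, -0.17279498]), 'moment': array([-0.00251644,  0.04407662, -0.01119017]), 'grip_force': 0.0, 'width': 0.08513291741671207}
scene {'fx': 434.2092534809286, 'fy': 434.2092534809286, 'cx': 322.0892011072292, 'cy': 240.13371121261096, 'D': array([-0.0874499,  0.       ,  0.       ,  0.       ,  0.       ]), 'origin': array([1.18528277, 0.13051808, 0.77916427]), 'attitude': array([0.24797081, 0.31169449, 0.7098994 , 0.58086132])}
top {'fx': 440.9927441443084, 'fy': 440.9927441443084, 'cx': 316.62370195709946, 'cy': 237.8231368958023, 'D': array([-0.08183006,  0.        ,  0.        ,  0.        ,  0.        ]), 'origin': array([ 0.2552304 , -0.02429215,  1.27685627]), 'attitude': array([ 0.06720092, -0.05860205, -0.69532827,  0.71313984])}
{'fx': 362.7141674294524, 'fy': 362.7141674294524, 'cx': 322.6779785134452, 'cy': 240.63039583900806, 'D': array([-0.00706887,  0.        ,  0.        ,  0.        ,  0.        ]), 'mount': array([[ 2.31642851e-04,  9.46503510e-01,  3.22693432e-01,
         8.23863129e-02],
       [ 9.99999965e-01, -2.59649739e-04,  4.37459989e-05,
         3.86746948e-04],
       [ 1.25193007e-04,  3.22693411e-01, -9.46503538e-01,
        -1.31146954e-01],
       [ 0.00000000e+00,  0.00000000e+00,  0.00000000e+00,
         1.00000000e+00]])}
```

View pics/top0.png

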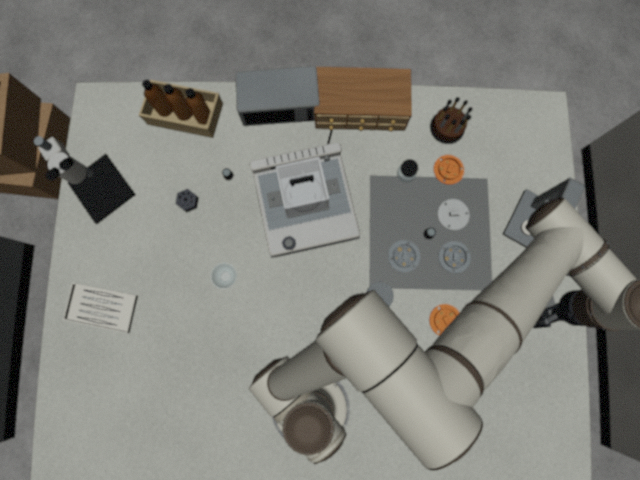

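View pics/scene0.png

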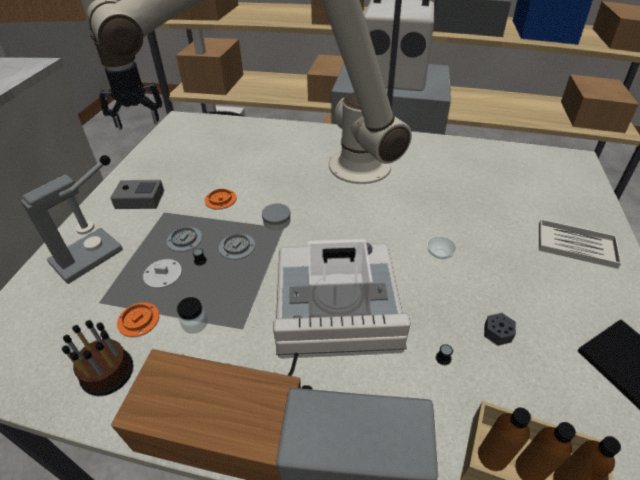

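```bash
cat > h.py <<'E'
import numpy as np, cv2
from bench import env, optics
from scipy.spatial.transform import Rotation as R
F=np.diag([1,-1,-1.])
def cam(name):
    s=env.state(); c=optics.camera(name)
    if name=="wrist":
        T=np.eye(4);T[:3,:3]=R.from_quat(s["eef_rot"]).as_matrix();T[:3,3]=s["position"]
        M=T@c["mount"]; c["R"],c["o"]=M[:3,:3],M[:3,3]
    else: c["R"],c["o"]=R.from_quat(c["attitude"]).as_matrix(),c["origin"]
    c["K"]=np.array([[c["fx"],0,c["cx"]],[0,c["fy"],c["cy"]],[0,0,1]]); return c
def p2w(c,uv,z):
    p=cv2.undistortPoints(np.array(uv,float).reshape(-1,1,2),c["K"],c["D"]).reshape(-1,2)
    d=np.c_[p[:,0],-p[:,1],-np.ones(len(p))]@c["R"].T
    return c["o"]+d*((np.array(z)-c["o"][2])/d[:,2])[:,None]
def w2p(c,P):
    q=(np.atleast_2d(P)-c["o"])@c["R"]@F
    return cv2.projectPoints(q,np.zeros(3),np.zeros(3),c["K"],c["D"])[0].reshape(-1,2)
def ortho(c,x0,x1,y0,y1,z,ppm):
    """metric overhead map of plane z: up=+x, left=+y, ppm px per m"""
    h,w=int((x1-x0)*ppm),int((y1-y0)*ppm)
    r,k=np.mgrid[0:h,0:w]; P=np.c_[(x1-r/ppm).ravel(),(y1-k/ppm).ravel(),np.full(h*w,z)]
    m=w2p(c,P).astype(np.float32).reshape(h,w,2)
    return cv2.remap(c["pixels"],m[...,0],m[...,1],cv2.INTER_LINEAR)
def yawtool():
    X=R.from_quat(env.state()["eef_rot"]).as_matrix(); return np.degrees(np.arctan2(X[1,1],X[0,1]))
def go(x,y,z,ydir):
    """print normalised move to TCP x,y,z with closing axis at ydir deg (mod 180), tool down"""
    s=env.state(); A=R.from_quat(s["eef_rot"])
    best=None
    for a in (ydir,ydir+180):
        a=np.radians(a); Y=np.array([np.cos(a),np.sin(a),0]); Z=np.array([0,0,-1.]); 
        B=R.from_matrix(np.c_[np.cross(Y,Z),Y,Z]); w=(A.inv()*B).as_rotvec()
        if best is None or np.linalg.norm(w)<np.linalg.norm(best): best=w
    d=A.inv().apply(np.array([x,y,z])-s["position"])
    print("shift/0.5",np.round(d/.5,4),"turn/0.5",np.round(best/.5,4),"rows>=",int(np.ceil(max(np.linalg.norm(d)/.0625,np.degrees(np.linalg.norm(best))/10.7))),"j6",round(s["joints"][5],2),"yaw",round(yawtool(),2))
E
python3 - <<'E'
from h import *
c=cam("top")
for n,u,z in [("handle",(301,181),.202),("trayL",(404,256),.01),("trayR",(455,257),.01),("cover",(453,214),.005),("start",(289,243),.08),("tin",(380,294),.02),("jar",(409,168),.05),("loupeA",(430,233),.025),("loupeB",(228,174),.025),("dish",(224,275),.03),("die",(187,200),.03),("penbox",(137,290),.02)]:
    print(n,p2w(c,u,[z])[0].round(3))
print("tips",env.tcp_to_tips)
im=ortho(c,.3,.72,-.48,.2,.03,1150); cv2.imwrite("pics/topmap.png",im); print(im.shape)
E
```

```text
handle [0.594 0.035 0.202]
trayL [ 0.436 -0.261  0.01 ]
trayR [ 0.436 -0.41   0.01 ]
cover [ 0.566 -0.409  0.005]
start [0.454 0.069 0.08 ]
tin [ 0.324 -0.19   0.02 ]
jar [ 0.69  -0.271  0.05 ]
loupeA [ 0.503 -0.334  0.025]
loupeB [0.667 0.263 0.025]
dish [0.366 0.255 0.03 ]
die [0.584 0.379 0.03 ]
penbox [0.315 0.509 0.02 ]
tips 0.011
(483, 781, 3)
```

View pics/topmap.png

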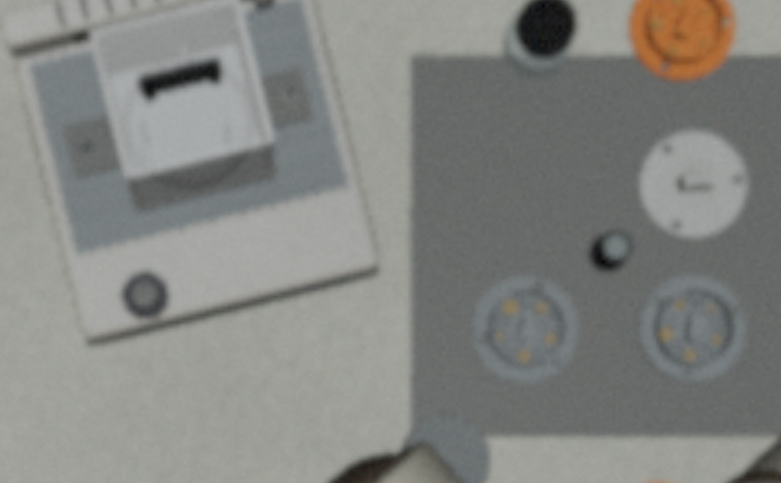

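The map shows the machine with its y axis near 104°. Trays are at map (525,328) and (692,328), top-image (404,256) and (455,257). The cover is at (693,184). Things that could be taken for a tray are the orange discs at top-image (449,169) and (446,320), the tin at (380,294) and the glass dish at (224,275). I choose the two steel discs and will check them close up. The hood comes first.

```bash
python3 - <<'E'
from h import *
go(.594,.035,.40,194)
go(.44,-.26,.40,155)
E
```

```text
shift/0.5 [-1.0918  0.7767 -0.3158] turn/0.5 [ 2.300e-03  1.700e-03 -2.695e+00] rows>= 12 j6 -0.26 yaw 116.79
shift/0.5 [-0.5509  0.3889 -0.3162] turn/0.5 [ 2.6000e-03  7.0000e-04 -1.3336e+00] rows>= 6 j6 -0.26 yaw 116.79
```

Call:
move_arm --moves '[-0.1,0.08,-0.3,0,0,-0.3,85,-0.2,0.16,-0.316,0,0,-0.6,85,-0.3,0.24,-0.316,0,0,-1,85,-0.4,0.31,-0.316,0,0,-1,85,-0.5,0.38,-0.316,0,0,-1,85,-0.57,0.42,-0.316,0,0,-1,85]' --newtons 40

```text
t: 0.95
position: [0.4206, -0.2775, 0.3977]
eef_rot: [-0.465, 0.885, -0.0, 0.001]
wrist_force: [1.2, -0.8, -0.5]
width: 0.0849
grip_force: 0.0
```

```bash
python3 - <<'E'
from h import *
go(.594,.035,.40,194)
E
```

```text
shift/0.5 [-0.7114  0.0691 -0.0044] turn/0.5 [-0.0027 -0.     -1.6952] rows>= 6 j6 -0.34 yaw 145.43
```

Call:
move_arm --moves '[-0.12,0.01,0,0,0,-0.3,85,-0.24,0.02,0,0,0,-0.6,85,-0.36,0.03,0,0,0,-1,85,-0.48,0.04,0,0,0,-1,85,-0.6,0.055,0,0,0,-1,85,-0.7114,0.0691,-0.004,0,0,-1,85]'

```text
t: 1.7
position: [0.594, 0.0353, 0.3986]
eef_rot: [-0.67, 0.742, 0.0, -0.0]
wrist_force: [0.1, -0.2, -0.5]
width: 0.0852
grip_force: 0.0
```

```bash
python3 - <<'E'
from h import *
go(.594,.035,.40,194)
E
```

```text
shift/0.5 [ 0.0005 -0.0001 -0.0027] turn/0.5 [ 1.300e-03 -2.000e-04 -6.935e-01] rows>= 2 j6 -0.43 yaw 174.13
```

Call:
move_arm --moves '[0,0,0,0,0,-0.35,85,0,0,0,0,0,-0.69,85,0,0,0,0,0,-0.69,85]'

```text
t: 2.08
position: [0.5935, 0.0335, 0.3986]
eef_rot: [0.787, -0.617, -0.0, 0.0]
wrist_force: [-0.5, 0.1, -0.2]
width: 0.085
grip_force: 0.0
```

```bash
python3 - <<'E'
from h import *
print(env.state()["joints"].round(2))
c=cam("wrist"); cv2.imwrite("pics/w1.png",c["pixels"]); np.save("w1.npy",np.r_[c["R"].ravel(),c["o"]])
E
```

```text
[ 0.33  0.27  0.23 -0.   -1.53 -0.09]
```

View pics/w1.png

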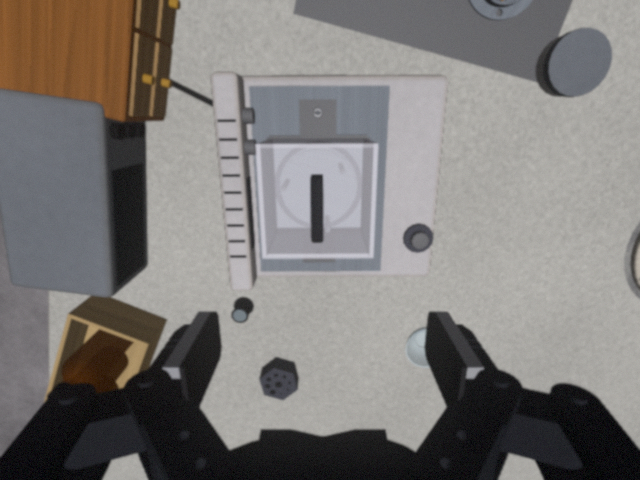

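The bar of the hood is at (317,208), with ears at (318,118) and just visible at (318,262). Its sides are nearly vertical in the picture, so the yaw is close to right.

```bash
cat >> h.py <<'E'
def bar(c,z=.202,thr=60,box=None):
    """dark handle: centre and long-axis angle on plane z, nearest blob of bar size"""
    g=cv2.cvtColor(c["pixels"],cv2.COLOR_BGR2GRAY); b=(g<thr).astype(np.uint8)
    if box: m=np.zeros_like(b); x0,y0,x1,y1=box; m[y0:y1,x0:x1]=1; b*=m
    for cn in cv2.findContours(b,0,1)[0]:
        if cv2.contourArea(cn)<150: continue
        q=cv2.boxPoints(cv2.minAreaRect(cn)); w=p2w(c,q,[z])
        r=cv2.minAreaRect(((w[:,:2])*1e4).astype(np.float32)); (L,S)=max(r[1]),min(r[1])
        bp=cv2.boxPoints(r); e=[bp[1]-bp[0],bp[2]-bp[1]]; e=max(e,key=np.linalg.norm)
        print("bar centre",np.array(r[0])/1e4,"LxW mm",L/10,S/10,"long axis deg",round(np.degrees(np.arctan2(e[1],e[0]))%180,2))
E
python3 - <<'E'
from h import *
c=cam("wrist"); bar(c,.202,60,(280,150,350,270)); bar(c,.202,80,(280,150,350,270))
print(p2w(c,[(318,113)],[.088]))
E
```

```text
bar centre [0.59995664 0.03345462] LxW mm 61.8864013671875 8.599333953857421 long axis deg 103.63
bar centre [0.60024219 0.03309467] LxW mm 62.90153198242187 10.161237335205078 long axis deg 104.74
[[ 0.61970248 -0.04987165  0.088     ]]
```

```bash
python3 - <<'E'
from h import *
go(.600,.0332,.188,194.2)
E
```

```text
shift/0.5 [ 0.003  -0.0129  0.4217] turn/0.5 [ 0.0005  0.0002 -0.0173] rows>= 4 j6 -0.09 yaw -166.29
```

Call:
move_arm --moves '[0.003,-0.0129,0.1,0,0,-0.017,45,0.003,-0.0129,0.2,0,0,-0.017,45,0.003,-0.0129,0.3,0,0,-0.017,45,0.003,-0.0129,0.37,0,0,-0.017,45,0.003,-0.0129,0.42,0,0,-0.017,45,0.003,-0.0129,0.42,0,0,-0.017,45]'

```text
t: 2.92
position: [0.5989, 0.0327, 0.1869]
eef_rot: [0.789, -0.614, -0.002, 0.002]
wrist_force: [-0.2, 0.0, 0.9]
width: 0.0448
grip_force: 0.0
```

Call:
move_arm --moves '[0,0,0,0,0,0,5,0,0,0,0,0,0,5,0,0,0,0,0,0,5,0,0,0,0,0,0,5]' --newtons 60

```text
t: 3.42
position: [0.6003, 0.0332, 0.1904]
eef_rot: [0.79, -0.613, 0.001, -0.0]
wrist_force: [-3.3, -0.8, 5.2]
width: 0.0109
grip_force: 61.6
```

```bash
python3 - <<'E'
from h import *
s=env.state();print(s["position"],yawtool(),s["width"],s["grip_force"],s["wrist_force"],s["joints"][5])
go(s["position"][0],s["position"][1],.32,194.2)
c=cam("wrist"); cv2.imwrite("pics/w2.png",c["pixels"])
E
```

```text
[0.60030662 0.03318978 0.19038248] -165.64934043261468 0.010915511199941318 61.626384258270264 [-3.28337755 -0.78432904  5.17147112] -0.07428695325168962
shift/0.5 [ 1.000e-04 -4.000e-04 -2.592e-01] turn/0.5 [-0.0028 -0.0007  0.0053] rows>= 3 j6 -0.07 yaw -165.65
```

Call:
move_arm --moves '[0,0,-0.05,0,0,0,5,0,0,-0.12,0,0,0,5,0,0,-0.19,0,0,0,5,0,0,-0.26,0,0,0,5,0,0,-0.26,0,0,0,5]'

```text
t: 4.1
position: [0.6013, 0.0338, 0.3208]
eef_rot: [0.79, -0.613, 0.002, -0.002]
wrist_force: [0.4, 0.1, -4.1]
width: 0.0109
grip_force: 60.2
```

```bash
python3 - <<'E'
from h import *
s=env.state();print(s["position"],s["width"],s["wrist_force"])
go(.485,.31,s["position"][2],194.35)
E
```

```text
[0.60129479 0.03377544 0.32079289] 0.010859004233501935 [ 0.43422934  0.14171395 -4.13987924]
shift/0.5 [-5.929e-01  8.830e-02 -2.000e-04] turn/0.5 [-0.0117  0.0011  0.0002] rows>= 5 j6 -0.07 yaw -165.64
```

Call:
move_arm --moves '[-0.1,0.015,0,0,0,0,5,-0.2,0.03,0,0,0,0,5,-0.3,0.045,0,0,0,0,5,-0.4,0.06,0,0,0,0,5,-0.5,0.075,0,0,0,0,5,-0.57,0.085,0,0,0,0,5,-0.593,0.088,0,0,0,0,5,-0.593,0.088,0,0,0,0,5]'

```text
t: 5.1
position: [0.4833, 0.3097, 0.3168]
eef_rot: [0.79, -0.613, -0.0, 0.002]
wrist_force: [0.7, -0.2, -4.2]
width: 0.0109
grip_force: 60.2
```

```bash
python3 - <<'E'
from h import *
s=env.state();print(s["position"],s["width"],yawtool())
go(*s["position"][:2],.1225,194.35)
E
```

```text
[0.48329008 0.30966174 0.31682551] 0.010860478488282336 -165.59635428920993
shift/0.5 [-0.0006 -0.0013  0.3886] turn/0.5 [ 0.0067 -0.003   0.0019] rows>= 4 j6 -0.6 yaw -165.6
```

Call:
move_arm --moves '[0,0,0.08,0,0,0,5,0,0,0.17,0,0,0,5,0,0,0.26,0,0,0,5,0,0,0.34,0,0,0,5,0,0,0.375,0,0,0,5,0,0,0.388,0,0,0,5,0,0,0.39,0,0,0,5,0,0,0.39,0,0,0,5]'

```text
t: 6.1
position: [0.4847, 0.3098, 0.125]
eef_rot: [0.79, -0.613, 0.0, -0.001]
wrist_force: [-0.4, 0.5, -4.7]
width: 0.0108
grip_force: 60.2
```

Call:
move_arm --moves '[0,0,0.005,0,0,0,5,0,0,0.01,0,0,0,5,0,0,0.012,0,0,0,5,0,0,0.012,0,0,0,5]'

```text
t: 6.6
position: [0.4845, 0.3094, 0.1204]
eef_rot: [0.79, -0.613, 0.001, -0.001]
wrist_force: [-2.2, -3.5, 7.1]
width: 0.011
grip_force: 61.8
```

Contact with the bench. I'll release the hood and lift.

Call:
move_arm --moves '[0,0,0,0,0,0,40,0,0,0,0,0,0,40,0,0,0,0,0,0,40,0,0,-0.1,0,0,0,40,0,0,-0.2,0,0,0,40,0,0,-0.3,0,0,0,40,0,0,-0.4,0,0,0,60,0,0,-0.423,0,0,0,60]'

```text
t: 7.6
position: [0.4851, 0.3105, 0.3338]
eef_rot: [0.79, -0.613, 0.001, -0.004]
wrist_force: [-0.6, 0.3, -1.3]
width: 0.06
grip_force: 0.0
```

```bash
python3 - <<'E'
from h import *
c=cam("wrist"); bar(c,.132,60,(250,100,400,300)); bar(c,.132,80,(250,100,400,300)); cv2.imwrite("pics/w3.png",c["pixels"])
go(.600,.0334,.36,194.35)
E
```

```text
bar centre [0.48479233 0.30948804] LxW mm 61.74961547851562 8.71800537109375 long axis deg 104.52
bar centre [0.54581987 0.33879414] LxW mm 38.37659912109375 11.656857299804688 long axis deg 101.26
bar centre [0.48430903 0.30942227] LxW mm 63.682989501953124 9.695698547363282 long axis deg 104.52
shift/0.5 [ 0.5936 -0.0858 -0.0549] turn/0.5 [-0.0118  0.006   0.0007] rows>= 5 j6 -0.6 yaw -165.63
```

Call:
move_arm --moves '[0.12,-0.017,-0.055,0,0,0,60,0.24,-0.034,-0.055,0,0,0,60,0.36,-0.051,-0.055,0,0,0,60,0.48,-0.068,-0.055,0,0,0,60,0.57,-0.082,-0.055,0,0,0,60,0.594,-0.086,-0.055,0,0,0,60,0.594,-0.086,-0.055,0,0,0,60]'

```text
t: 8.52
position: [0.5992, 0.0323, 0.3554]
eef_rot: [0.79, -0.614, -0.001, 0.001]
wrist_force: [-0.6, 0.8, -0.4]
width: 0.0602
grip_force: 0.0
```

```bash
python3 - <<'E'
from h import *
c=cam("wrist"); print(env.state()["position"])
np.savez("w4.npz",**{k:c[k] for k in("R","o","K","D","pixels")})
u=w2p(c,[.6003,.0332,.144])[0]; print(u)
x,y=int(u[0]),int(u[1]); im=c["pixels"][y-110:y+110,x-140:x+140]; print(x-140,y-110)
cv2.imwrite("pics/w4.png",cv2.resize(im,None,fx=2.7,fy=2.7,interpolation=cv2.INTER_CUBIC))
E
```

```text
[0.59899956 0.03306054 0.35588467]
[321.35804949 207.77768294]
181 97
```

View pics/w4.png

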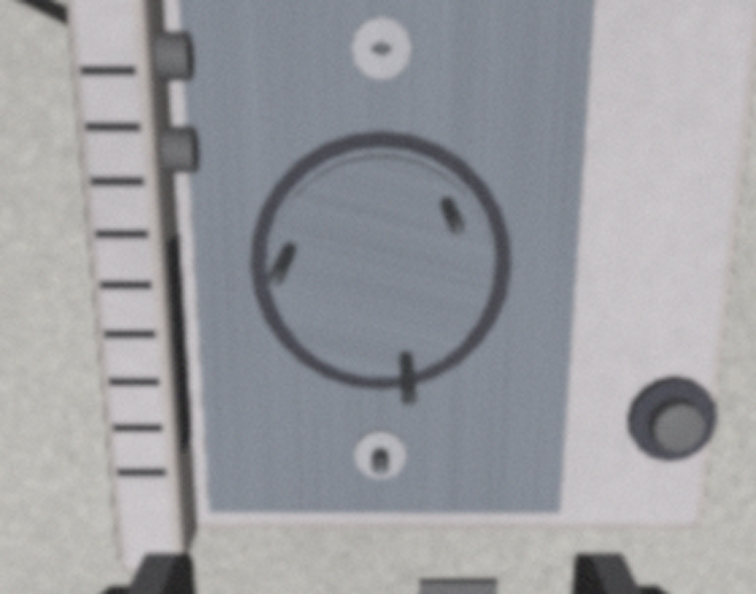

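The rod tips are at crop (458,231), (277,280) and (409,402), and the bases at (447,200), (290,246) and (406,355). The pins are at (380,470) and (380,48).

```bash
cat >> h.py <<'E'
def fit3(P,r=.039):
    """fit centre, angle of three points on radius r, 120 deg apart (mod 120)"""
    P=np.asarray(P)[:,:2]; c=P.mean(0); d=P-c
    a=np.angle(np.sum(((d[:,0]+1j*d[:,1])/np.hypot(*d.T))**3))/3
    return c,np.degrees(a)%120,np.hypot(*d.T)
E
python3 - <<'E'
from h import *
z=dict(np.load("w4.npz"))
off=np.array([181,97])
f=lambda L:[off+np.array(q)/2.7 for q in L]
for L,h in ([(457,228),(278,277),(409,399)],.144),([(447,202),(289,247),(406,357)],.084),([(380,467),(381,47)],.09):
    w=p2w(z,f(L),[h]); print(w[:,:2].round(4)); 
    if len(L)==3: print(fit3(w))
    else: print("mid",w.mean(0),"dist",np.linalg.norm(w[0]-w[1]),"dir",np.degrees(np.arctan2(*(w[0]-w[1])[[1,0]])))
E
```

```text
[[0.5801 0.0017]
 [0.6371 0.0342]
 [0.5802 0.0673]]
(array([0.5991145 , 0.03441422]), np.float64(119.82615286508438), array([0.03782184, 0.03798135, 0.03794624]))
[[0.5798 0.0012]
 [0.6383 0.0351]
 [0.5792 0.0692]]
(array([0.59909235, 0.03516034]), np.float64(0.20961597800159268), array([0.03909338, 0.03916969, 0.03944732]))
[[ 0.578   0.1192]
 [ 0.6206 -0.0501]]
mid [0.5993424  0.03455821 0.09      ] dist 0.17463794049419984 dir 104.12050470284788
```

```bash
python3 - <<'E'
from h import *
go(.47,-.30,.30,194.35)
E
```

```text
shift/0.5 [0.5814 0.4149 0.1123] turn/0.5 [0.0036 0.0007 0.0003] rows>= 6 j6 -0.07 yaw -165.64
```

Call:
move_arm --moves '[0.09,0.065,0,0,0,0,60,0.18,0.13,0.02,0,0,0,60,0.27,0.195,0.04,0,0,0,60,0.36,0.26,0.06,0,0,0,60,0.45,0.325,0.08,0,0,0,60,0.54,0.385,0.11,0,0,0,60,0.581,0.415,0.112,0,0,0,60,0.581,0.415,0.112,0,0,0,60]'

```text
t: 9.57
position: [0.4699, -0.3002, 0.3006]
eef_rot: [0.79, -0.614, -0.0, 0.0]
wrist_force: [0.1, 0.4, 0.0]
width: 0.0602
grip_force: 0.0
```

```bash
python3 - <<'E'
from h import *
c=cam("wrist"); print(env.state()["position"],env.state()["joints"].round(2))
np.savez("w5.npz",**{k:c[k] for k in("R","o","K","D","pixels")})
cv2.imwrite("pics/w5.png",cv2.resize(c["pixels"],None,fx=1.25,fy=1.25))
E
```

```text
[ 0.47046788 -0.29946895  0.30086417] [-0.28  0.23 -0.06 -0.   -1.28  0.53]
```

View pics/w5.png

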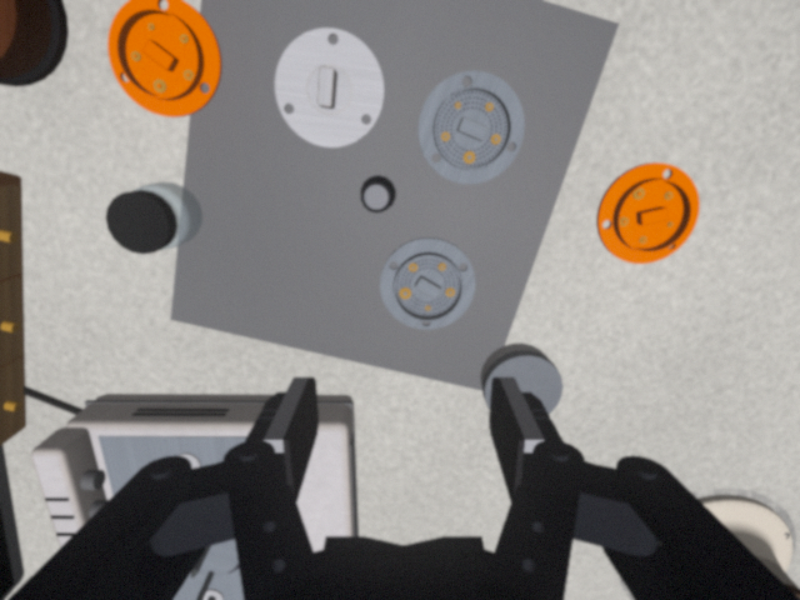

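Both steel trays are confirmed grey, L at (428,283) and R at (471,127). The cover is at (329,88), and the loupe between them at (378,193) must be avoided. The orange discs at (163,57) and (650,213) stay put.

```bash
python3 - <<'E'
from h import *
z=dict(np.load("w5.npz"))
for n,L,h in ("L",[(394,266),(462,267),(426,323)],.004),("R",[(513,147),(467,81),(436,157)],.004),("C",[(333,38),(289,108),(366,119)],.005):
    w=p2w(z,np.array(L)/1.25,[h]); c,a,r=fit3(w); d=w[0,:2]-c; print(n,c.round(4),a.round(2),r.round(4),"first hole",np.degrees(np.arctan2(d[1],d[0])).round(1))
print(p2w(z,[np.array((378,195))/1.25],[.032]))
E
```

```text
L [ 0.4356 -0.2595] 103.4 [0.0384 0.0385 0.0394] first hole -17.3
R [ 0.4356 -0.409 ] 52.4 [0.0403 0.0391 0.0392] first hole 172.5
C [ 0.5639 -0.4094] 36.81 [0.0392 0.0389 0.039 ] first hole -83.0
[[ 0.50214537 -0.33598805  0.032     ]]
```

```bash
python3 - <<'E'
from h import *
go(.4356,-.2595,.216,253.4)
E
```

```text
shift/0.5 [-0.0947  0.0477  0.1698] turn/0.5 [-6.0000e-04  4.0000e-04 -2.0602e+00] rows>= 6 j6 0.53 yaw -165.62
```

Call:
move_arm --moves '[-0.05,0.02,0.03,0,0,-0.33,30,-0.0947,0.0477,0.06,0,0,-0.66,30,-0.0947,0.0477,0.1,0,0,-1,30]'

```text
t: 10.0
position: [0.4355, -0.2577, 0.2517]
eef_rot: [0.919, -0.394, 0.001, -0.0]
wrist_force: [0.3, 0.2, 0.2]
width: 0.03
grip_force: 0.0
```

Call:
move_arm --moves '[0,0,0.02,0,0,-0.33,30,0,0,0.05,0,0,-0.66,30,0,0,0.07,0,0,-1,30,0,0,0.07,0,0,-1,30]'

```text
t: 10.5
position: [0.4358, -0.2587, 0.2156]
eef_rot: [0.987, -0.159, -0.001, -0.0]
wrist_force: [0.4, 0.3, 0.4]
width: 0.0297
grip_force: 0.0
```

```bash
python3 - <<'E'
from h import *
go(.4356,-.2595,.216,253.4)
E
```

```text
shift/0.5 [ 0.0002  0.0017 -0.0008] turn/0.5 [-0.0003  0.0021 -0.0597] rows>= 1 j6 1.47 yaw -108.31
```

Call:
move_arm --moves '[0,0.0017,0,0,0,-0.06,30,0,0.0017,0,0,0,-0.06,30,0,0.0017,0,0,0,-0.06,30]'

```text
t: 10.88
position: [0.4354, -0.2611, 0.2164]
eef_rot: [0.989, -0.145, 0.0, 0.0]
wrist_force: [-0.8, 0.1, -0.5]
width: 0.0301
grip_force: 0.0
```

```bash
python3 - <<'E'
from h import *
c=cam("wrist"); print(env.state()["position"],yawtool())
np.savez("w6.npz",**{k:c[k] for k in("R","o","K","D","pixels")})
u=w2p(c,[.4356,-.2595,.004])[0]; x,y=int(u[0]),int(u[1]); print(x-110,y-85)
cv2.imwrite("pics/w6.png",cv2.resize(c["pixels"][y-85:y+85,x-110:x+110],None,fx=3.5,fy=3.5,interpolation=cv2.INTER_CUBIC))
E
```

```text
[ 0.43528052 -0.26114262  0.2162199 ] -106.66770589037472
211 123
```

View pics/w6.png

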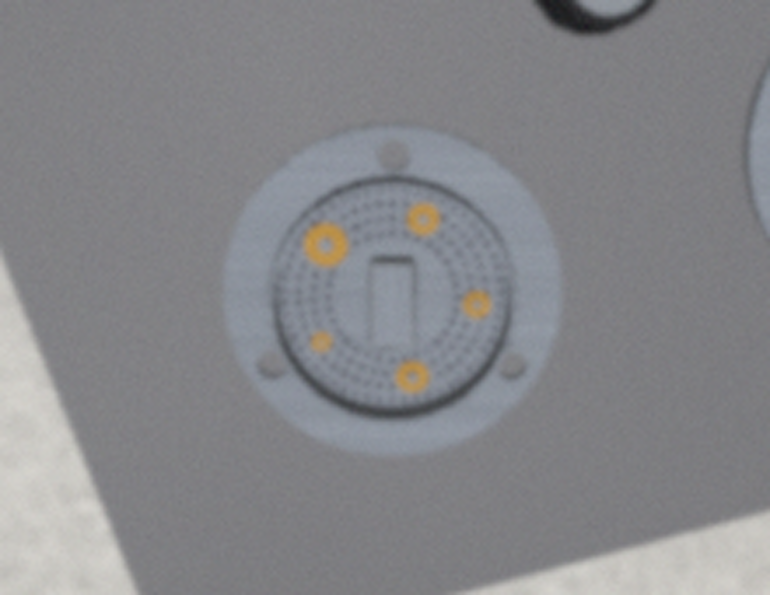

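The grey tray L has its post upright in the picture. Its holes are at (394,155), (273,365) and (513,366).

```bash
python3 - <<'E'
from h import *
z=dict(np.load("w6.npz"))
w=p2w(z,[np.array(q)/3.5+[211,123] for q in [(394,155),(273,365),(513,366)]],[.004]); c,a,r=fit3(w);print(c,a,r)
e=p2w(z,[np.array(q)/3.5+[211,123] for q in [(223,290),(562,290),(392,124),(392,457)]],[.004]);print(e[:2].mean(0),e[2:].mean(0))
s=env.state()["position"]; print("rel",c-s[:2])
go(c[0],c[1],.017,a-120+90+180)
E
```

```text
[ 0.43523584 -0.26102216] 103.1061566522528 [0.03918509 0.03914007 0.03915837]
[ 0.43743607 -0.26144     0.004     ] [ 0.43538728 -0.26068072  0.004     ]
rel [-4.46789417e-05  1.20461630e-04]
shift/0.5 [-4.000e-04 -2.000e-04  3.984e-01] turn/0.5 [-0.0001 -0.0011  0.0079] rows>= 4 j6 1.5 yaw -106.67
```

Call:
move_arm --moves '[0,0,0.1,0,0,0.007,27,0,0,0.2,0,0,0.007,27,0,0,0.3,0,0,0.007,27,0,0,0.36,0,0,0.007,27,0,0,0.39,0,0,0.007,27,0,0,0.396,0,0,0.007,27,0,0,0.396,0,0,0.007,27]'

```text
t: 11.8
position: [0.436, -0.2614, 0.0189]
eef_rot: [0.989, -0.146, 0.001, 0.0]
wrist_force: [0.6, -0.1, 0.6]
width: 0.0267
grip_force: 0.0
```

Call:
move_arm --moves '[0,0,0,0,0,0,5,0,0,0,0,0,0,5,0,0,0,0,0,0,5,0,0,0,0,0,0,5]' --newtons 60

```text
t: 12.3
position: [0.4361, -0.2614, 0.0194]
eef_rot: [0.989, -0.146, 0.001, 0.0]
wrist_force: [-0.6, 1.1, 6.6]
width: 0.0099
grip_force: 60.0
```

```bash
python3 - <<'E'
from h import *
s=env.state(); print(s["position"],yawtool()%360,s["width"],s["wrist_force"])
go(*s["position"][:2],.23,yawtool())
E
```

```text
[ 0.43611526 -0.26139005  0.01940333] 253.19285438934867 0.009941490819748624 [-0.58146921  1.14089377  6.59304071]
shift/0.5 [ 0.0012  0.     -0.4212] turn/0.5 [ 0.0001 -0.0056  0.    ] rows>= 4 j6 1.5 yaw -106.81
```

Call:
move_arm --moves '[0,0,-0.05,0,0,0,5,0,0,-0.15,0,0,0,5,0,0,-0.25,0,0,0,5,0,0,-0.35,0,0,0,5,0,0,-0.45,0,0,0,5,0,0,-0.45,0,0,0,5]'

```text
t: 13.05
position: [0.4371, -0.2618, 0.2477]
eef_rot: [0.989, -0.146, 0.005, 0.001]
wrist_force: [-0.4, 0.8, -2.2]
width: 0.0097
grip_force: 59.2
```

```bash
python3 - <<'E'
from h import *
s=env.state(); print(s["position"],s["width"],s["wrist_force"])
go(.6002,.0343,.24,270)
E
```

```text
[ 0.43712397 -0.26179281  0.24772004] 0.00966861803897497 [-0.44062989  0.77258065 -2.17348534]
shift/0.5 [ 0.1408 -0.6612  0.0169] turn/0.5 [ 0.0031 -0.0212 -0.5867] rows>= 6 j6 1.5 yaw -106.81
```

Call:
move_arm --moves '[0.02,-0.1,0,0,0,-0.1,5,0.04,-0.2,0,0,0,-0.2,5,0.065,-0.3,0,0,0,-0.3,5,0.085,-0.4,0,0,0,-0.4,5,0.11,-0.51,0.01,0,0,-0.5,5,0.13,-0.61,0.017,0,-0.005,-0.587,5,0.141,-0.661,0.017,0,-0.01,-0.587,5,0.141,-0.661,0.017,0,-0.01,-0.587,5]'

```text
t: 14.05
position: [0.5983, 0.036, 0.233]
eef_rot: [1.0, 0.001, -0.004, -0.0]
wrist_force: [-0.3, 0.4, -1.6]
width: 0.0094
grip_force: 59.2
```

```bash
python3 - <<'E'
from h import *
s=env.state(); print(s["position"],s["width"],s["wrist_force"],s["joint_velocities"].round(3))
go(.6002,.0343,.185,270)
c=cam("scene"); u=w2p(c,[.6,.034,.15])[0].astype(int); x,y=u; print(u)
cv2.imwrite("pics/s1.png",cv2.resize(c["pixels"][y-75:y+75,x-95:x+95],None,fx=4,fy=4,interpolation=cv2.INTER_CUBIC))
E
```

```text
[0.59834262 0.03601416 0.23296432] 0.009368550260409033 [-0.28979344  0.38207916 -1.57641729] [-0.034 -0.028 -0.027  0.002 -0.01   0.008]
shift/0.5 [0.0044 0.0035 0.0959] turn/0.5 [-0.0007  0.0148  0.0021] rows>= 1 j6 1.24 yaw -89.94
[337 267]
```

Call:
move_arm --moves '[0.004,0.003,0.05,0,0.01,0,5,0.004,0.003,0.096,0,0.01,0,5,0.004,0.003,0.096,0,0.01,0,5,0.004,0.003,0.096,0,0.01,0,5,0.004,0.003,0.096,0,0.01,0,5]'

```text
t: 14.72
position: [0.6007, 0.0331, 0.1879]
eef_rot: [1.0, -0.0, 0.001, -0.001]
wrist_force: [-0.6, 0.1, -1.5]
width: 0.0098
grip_force: 59.2
```

```bash
python3 - <<'E'
from h import *
s=env.state(); print(s["position"],s["width"],s["wrist_force"],s["joint_velocities"].round(3))
go(.6002,.0343,.185,270)
c=cam("wrist"); np.savez("w7.npz",**{k:c[k] for k in("R","o","K","D","pixels")})
cv2.imwrite("pics/w7.png",cv2.resize(c["pixels"][120:420,130:510],None,fx=2,fy=2,interpolation=cv2.INTER_CUBIC))
print(w2p(c,s["position"]-[.001,0,.0154]))
E
```

```text
[0.60067418 0.03306044 0.18789342] 0.009766256275638622 [-0.59177325  0.11587797 -1.54057386] [ 0.004  0.002 -0.004 -0.003  0.001 -0.   ]
shift/0.5 [-0.001  -0.0025  0.0058] turn/0.5 [-0.0026 -0.0051 -0.0014] rows>= 1 j6 1.25 yaw -90.04
[[324.2090824  312.58882872]]
```

View pics/w7.png

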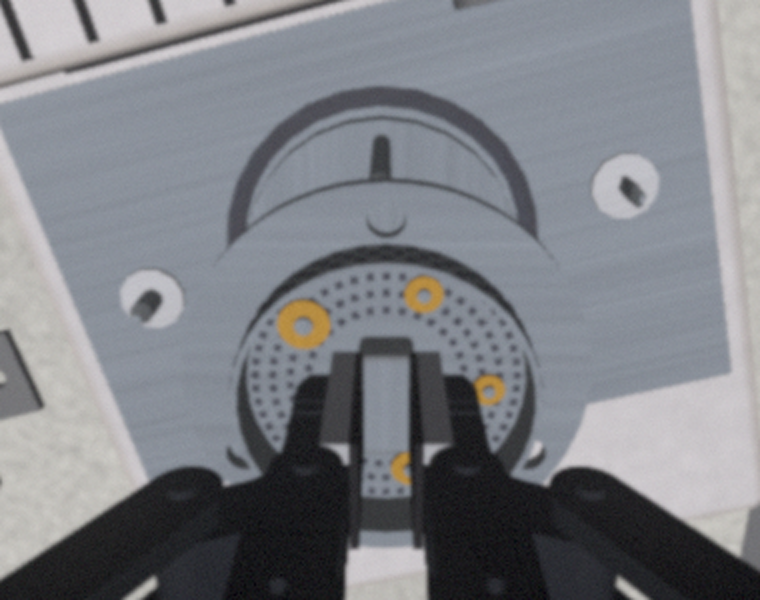

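The tray hangs square on the post. Its first hole is at crop (386,220), the other two at (238,456) and (536,455), and the rod behind it is at (381,155).

```bash
python3 - <<'E'
from h import *
z=dict(np.load("w7.npz"))
w=p2w(z,[np.array(q)/2+[130,120] for q in [(386,218),(238,456),(536,455)]],[.1725]); print(w.round(4),fit3(w))
print("rod1 px expected for centre .5993,.0345", (w2p(z,[[.6383,.0345,.084],[.6383,.0345,.144]])-[130,120])*2)
print("pins",(p2w(z,[np.array(q)/2+[130,120] for q in [(630,184),(153,298)]],[.09])))
E
```

```text
[[ 0.6397  0.0336  0.1725]
 [ 0.5806  0.0688  0.1725]
 [ 0.5809 -0.002   0.1725]] (array([0.60038436, 0.03346733]), np.float64(0.22093111878061644), array([0.03929403, 0.04050017, 0.04048006]))
rod1 px expected for centre .5993,.0345 [[383.30735299 143.48212502]
 [382.43109484 190.04469826]]
pins [[ 0.62616937 -0.04571742  0.09      ]
 [ 0.58597374  0.11358344  0.09      ]]
```

Call:
move_arm --moves '[-0.002,-0.003,0,0,0,0,5,-0.002,-0.003,0.02,0,0,0,5,-0.002,-0.003,0.04,0,0,0,5,-0.002,-0.003,0.05,0,0,0,5,-0.002,-0.003,0.06,0,0,0,5,-0.002,-0.003,0.07,0,0,0,5,-0.002,-0.003,0.075,0,0,0,5]'

```text
t: 15.65
position: [0.599, 0.0348, 0.1486]
eef_rot: [1.0, -0.0, -0.0, -0.0]
wrist_force: [0.4, 0.3, -0.8]
width: 0.0099
grip_force: 59.2
```

The underside is 15 mm below the rod tips with no load, so all three rods are threaded. I'll continue down.

Call:
move_arm --moves '[0,0,0.02,0,0,0,5,0,0,0.04,0,0,0,5,0,0,0.06,0,0,0,5,0,0,0.075,0,0,0,5,0,0,0.085,0,0,0,5,0,0,0.09,0,0,0,5,0,0,0.09,0,0,0,5]'

```text
t: 16.52
position: [0.5993, 0.0349, 0.104]
eef_rot: [1.0, -0.0, 0.0, -0.0]
wrist_force: [-0.3, 0.2, -1.7]
width: 0.0099
grip_force: 59.2
```

Call:
move_arm --moves '[0,0,0.002,0,0,0,26,0,0,0.002,0,0,0,26,0,0,0,0,0,0,26,0,0,-0.05,0,0,0,26,0,0,-0.15,0,0,0,26,0,0,-0.25,0,0,0,26,0,0,-0.27,0,0,0,26]'

```text
t: 17.4
position: [0.601, 0.0351, 0.2438]
eef_rot: [1.0, 0.0, 0.004, -0.001]
wrist_force: [0.5, 0.7, -0.4]
width: 0.0259
grip_force: 0.0
```

```bash
python3 - <<'E'
from h import *
c=cam("wrist"); cv2.imwrite("pics/w8.png",c["pixels"])
go(.4356,-.409,.23,262.4)
E
```

```text
shift/0.5 [-0.3298  0.8881  0.0216] turn/0.5 [-0.0056 -0.0135  0.2653] rows>= 8 j6 1.24 yaw -90.0
```

Call:
move_arm --moves '[-0.04,0.11,0,0,0,0,26,-0.08,0.22,0,0,0,0.05,26,-0.12,0.33,0,0,0,0.1,26,-0.16,0.44,0,0,0,0.15,26,-0.2,0.55,0.01,0,0,0.2,26,-0.245,0.66,0.01,0,0,0.265,26,-0.29,0.77,0.02,0,0,0.265,26,-0.33,0.888,0.02,0,0,0.265,26]'

```text
t: 18.45
position: [0.4323, -0.4101, 0.2267]
eef_rot: [0.998, -0.066, -0.001, -0.001]
wrist_force: [0.6, 0.8, -0.3]
width: 0.0255
grip_force: 0.0
```

Call:
move_arm --moves '[0,0,0.028,0,0,0,26,0,0,0.028,0,0,0,26,0,0,0.028,0,0,0,26]'

```text
t: 18.82
position: [0.4344, -0.4081, 0.2143]
eef_rot: [0.998, -0.065, -0.0, -0.001]
wrist_force: [-0.5, 0.7, 0.6]
width: 0.026
grip_force: 0.0
```

```bash
python3 - <<'E'
from h import *
c=cam("wrist"); print(env.state()["position"],yawtool()%360)
np.savez("w9.npz",**{k:c[k] for k in("R","o","K","D","pixels")})
u=w2p(c,[.4356,-.409,.004])[0]; x,y=int(u[0]),int(u[1]); print(x-110,y-85)
cv2.imwrite("pics/w9.png",cv2.resize(c["pixels"][y-85:y+85,x-110:x+110],None,fx=3.5,fy=3.5,interpolation=cv2.INTER_CUBIC))
E
```

```text
[ 0.43467976 -0.40814684  0.21482378] 262.5127447822235
214 121
```

View pics/w9.png

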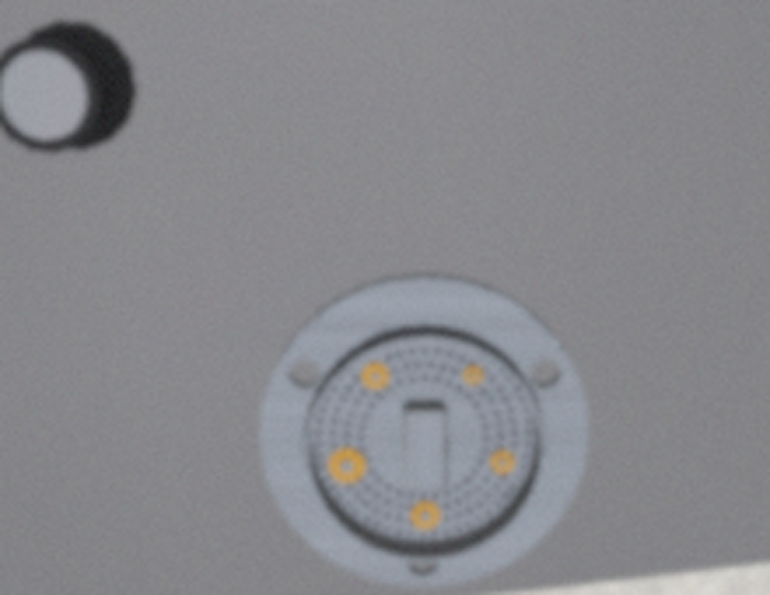

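Tray R has been knocked a few centimetres. It is now at crop (424,440), with holes at (304,372) and (545,372) and its post still upright in the picture.

```bash
python3 - <<'E'
from h import *
z=dict(np.load("w9.npz")); o=np.array([214,121])
w=p2w(z,[np.array(q)/3.5+o for q in [(304,372),(545,372)]],[.004])[:,:2]
d=w[1]-w[0]; print("chord",np.linalg.norm(d)); n=np.array([d[1],-d[0]])/np.linalg.norm(d); m=w.mean(0)
# third-hole side: image down
t=p2w(z,[np.array((424,560))/3.5+o],[.004])[0,:2]; n*=np.sign((t-m)@n)
c=m+n*.0195; a=np.degrees(np.arctan2(n[1],n[0])); print("centre",c,"third hole dir",a, t-c)
e=p2w(z,[np.array(q)/3.5+o for q in [(259,430),(590,430),(424,274),(424,587)]],[.004]);print(e[:2].mean(0),e[2:].mean(0))
go(c[0],c[1],.0175,a+90)
E
```

```text
chord 0.06765783509022504
centre [ 0.39448604 -0.41448052] third hole dir 172.5183355522651 [-0.03824321  0.00452416]
[ 0.39667659 -0.41496052  0.004     ] [ 0.39454826 -0.41456225  0.004     ]
shift/0.5 [-0.0781  0.0233  0.3946] turn/0.5 [-0.0012 -0.0002 -0.0002] rows>= 4 j6 1.92 yaw -97.49
```

Call:
move_arm --moves '[-0.078,0.0233,0.07,0,0,0,27,-0.078,0.0233,0.17,0,0,0,27,-0.078,0.0233,0.27,0,0,0,27,-0.078,0.0233,0.35,0,0,0,27,-0.078,0.0233,0.385,0,0,0,27,-0.078,0.0233,0.394,0,0,0,27,-0.078,0.0233,0.394,0,0,0,27]'

```text
t: 19.75
position: [0.3948, -0.4153, 0.0184]
eef_rot: [0.998, -0.066, 0.001, 0.0]
wrist_force: [-0.0, 0.8, 0.3]
width: 0.027
grip_force: 0.0
```

Call:
move_arm --moves '[0,0,0,0,0,0,5,0,0,0,0,0,0,5,0,0,0,0,0,0,5,0,0,0,0,0,0,5]'

```text
t: 20.25
position: [0.3948, -0.4158, 0.0192]
eef_rot: [0.998, -0.066, 0.001, 0.0]
wrist_force: [0.4, 1.9, 6.7]
width: 0.0098
grip_force: 60.6
```

```bash
python3 - <<'E'
from h import *
s=env.state(); p=s["position"];print(p,yawtool()%360,s["width"],s["wrist_force"])
X=R.from_quat(s["eef_rot"]).as_matrix()[:2,0]; print("tray along tool x",(np.array([.3945,-.4145])-p[:2])@X)
E
```

```text
[ 0.39479267 -0.41576264  0.01917217] 262.417758784585 0.009820105528892958 [0.36790048 1.90256414 6.72697625]
tray along tool x -0.00045670943518478813
```

Call:
move_arm --moves '[0,0,-0.05,0,0,0,5,0,0,-0.15,0,0,0,5,0,0,-0.25,0,0,0,5,0,0,-0.35,0,0,0,5,0,0,-0.45,0,0,0,5,0,0,-0.45,0,0,0,5]'

```text
t: 21.0
position: [0.3953, -0.4169, 0.2475]
eef_rot: [0.998, -0.066, 0.004, 0.002]
wrist_force: [-0.9, -0.1, -2.5]
width: 0.0102
grip_force: 59.6
```

```bash
python3 - <<'E'
from h import *
s=env.state(); print(s["position"],yawtool()%360,s["width"],s["wrist_force"])
go(.599,.035,.24,210)
E
```

```text
[ 0.39525658 -0.41689758  0.24752504] 262.39638420547715 0.010176144261466829 [-0.93559685 -0.13519795 -2.52510132]
shift/0.5 [ 0.2842 -0.9498  0.0138] turn/0.5 [-8.000e-04 -2.060e-02  1.829e+00] rows>= 8 j6 1.97 yaw -97.6
```

Call:
move_arm --moves '[0.03,-0.11,0,0,0,0.1,5,0.06,-0.22,0,0,0,0.25,5,0.09,-0.33,0,0,0,0.4,5,0.13,-0.44,0,0,0,0.6,5,0.165,-0.55,0,0,0,0.8,5,0.2,-0.66,0,0,0,0.95,5,0.23,-0.77,0,0,0,1,5,0.265,-0.88,0,0,0,1,5]'

```text
t: 22.0
position: [0.5828, 0.0047, 0.2413]
eef_rot: [0.95, -0.311, -0.001, 0.0]
wrist_force: [0.8, -0.1, -1.7]
width: 0.0098
grip_force: 59.7
```

```bash
python3 - <<'E'
from h import *
go(.5992,.0346,.22,210)
E
```

```text
shift/0.5 [-0.0088 -0.0676  0.0426] turn/0.5 [0.0034 0.0048 0.8279] rows>= 3 j6 0.65 yaw -126.28
```

Call:
move_arm --moves '[-0.004,-0.03,0,0,0,0.3,5,-0.009,-0.068,0.02,0,0,0.6,5,-0.009,-0.068,0.043,0,0,0.828,5,-0.009,-0.068,0.043,0,0,0.828,5,-0.009,-0.068,0.043,0,0,0.828,5,-0.009,-0.068,0.043,0,0,0.828,5]'

```text
t: 22.75
position: [0.5999, 0.0328, 0.2219]
eef_rot: [0.866, -0.5, 0.0, -0.001]
wrist_force: [-0.3, 0.4, -1.8]
width: 0.01
grip_force: 59.7
```

```bash
python3 - <<'E'
from h import *
print(env.state()["position"]);go(.5992,.0346,.18,210)
E
```

```text
[0.59993571 0.03284005 0.22186952]
shift/0.5 [-0.0038 -0.0004  0.0837] turn/0.5 [-0.0023  0.0008  0.0017] rows>= 1 j6 0.2 yaw -149.95
```

Call:
move_arm --moves '[-0.0038,-0.0004,0.04,0,0,0,5,-0.0038,-0.0004,0.08,0,0,0,5,-0.0038,-0.0004,0.09,0,0,0,5,-0.0038,-0.0004,0.1,0,0,0,5,-0.0038,-0.0004,0.11,0,0,0,5,-0.0038,-0.0004,0.12,0,0,0,5,-0.0038,-0.0004,0.13,0,0,0,5,-0.0038,-0.0004,0.14,0,0,0,5]'

```text
t: 23.75
position: [0.5991, 0.0349, 0.1512]
eef_rot: [0.866, -0.5, -0.0, -0.0]
wrist_force: [0.9, 0.0, -2.0]
width: 0.0101
grip_force: 59.7
```

Call:
move_arm --moves '[0,0,0.015,0,0,0,5,0,0,0.03,0,0,0,5,0,0,0.045,0,0,0,5,0,0,0.056,0,0,0,5,0,0,0.06,0,0,0,5,0,0,0.063,0,0,0,5,0,0,0.063,0,0,0,5]'

```text
t: 24.62
position: [0.5991, 0.035, 0.12]
eef_rot: [0.866, -0.5, -0.0, -0.0]
wrist_force: [-0.0, 0.3, -0.8]
width: 0.01
grip_force: 59.7
```

Call:
move_arm --moves '[0,0,0.002,0,0,0,26,0,0,0.002,0,0,0,26,0,0,0,0,0,0,26,0,0,-0.05,0,0,0,26,0,0,-0.15,0,0,0,26,0,0,-0.25,0,0,0,26,0,0,-0.26,0,0,0,26]'

```text
t: 25.5
position: [0.6012, 0.0352, 0.2553]
eef_rot: [0.866, -0.5, 0.004, -0.004]
wrist_force: [0.1, -1.4, -0.4]
width: 0.026
grip_force: 0.0
```

```bash
python3 - <<'E'
from h import *
c=cam("wrist"); cv2.imwrite("pics/w10.png",c["pixels"])
go(.564,-.409,.245,186.8)
E
```

```text
shift/0.5 [0.7327 0.5073 0.014 ] turn/0.5 [-1.350e-02  6.000e-04  8.109e-01] rows>= 8 j6 0.2 yaw -149.97
```

Call:
move_arm --moves '[0.09,0.06,0,0,0,0.1,26,0.18,0.125,0,0,0,0.2,26,0.27,0.19,0,0,0,0.3,26,0.36,0.25,0,0,0,0.45,26,0.45,0.31,0,0,0,0.6,26,0.54,0.375,0,0,0,0.7,26,0.64,0.44,0.014,0,0,0.81,26,0.733,0.507,0.014,0,0,0.81,26]'

```text
t: 26.55
position: [0.562, -0.4107, 0.24]
eef_rot: [0.748, -0.664, -0.002, 0.0]
wrist_force: [0.3, -0.7, -0.4]
width: 0.026
grip_force: 0.0
```

Call:
move_arm --moves '[0,0,0.03,0,0,0,26,0,0,0.03,0,0,0,26,0,0,0.03,0,0,0,26,0,0,0.03,0,0,0,26]'

```text
t: 27.05
position: [0.5637, -0.4082, 0.2285]
eef_rot: [0.749, -0.663, 0.0, -0.0]
wrist_force: [-0.4, -0.2, 0.2]
width: 0.0263
grip_force: 0.0
```

```bash
python3 - <<'E'
from h import *
c=cam("wrist"); print(env.state()["position"],yawtool()%360)
np.savez("w11.npz",**{k:c[k] for k in("R","o","K","D","pixels")})
u=w2p(c,[.564,-.409,.004])[0]; x,y=int(u[0]),int(u[1]); print(x-110,y-85)
cv2.imwrite("pics/w11.png",cv2.resize(c["pixels"][y-85:y+85,x-110:x+110],None,fx=3.5,fy=3.5,interpolation=cv2.INTER_CUBIC))
E
```

```text
[ 0.56362738 -0.40828822  0.22854566] 186.91555887783244
213 118
```

View pics/w11.png

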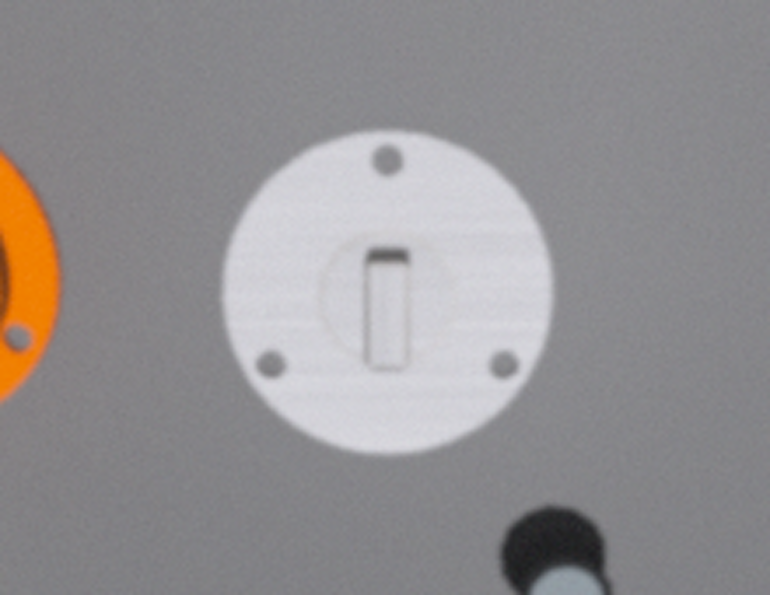

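The cover lies where it was, with holes at (387,160), (271,363) and (504,363) and its tab upright in the picture.

```bash
python3 - <<'E'
from h import *
z=dict(np.load("w11.npz"))
w=p2w(z,[np.array(q)/3.5+[213,118] for q in [(387,160),(271,363),(504,363)]],[.005]); c,a,r=fit3(w);print(c,a,r)
go(c[0],c[1],.022,a-120+90)
E
```

```text
[ 0.56362801 -0.40943302] 37.04201795605291 [0.03868627 0.03888273 0.03898491]
shift/0.5 [0.0023 0.0008 0.4131] turn/0.5 [-0.0027  0.     -0.0044] rows>= 4 j6 0.52 yaw -173.08
```

Call:
move_arm --moves '[0.002,0.001,0.1,0,0,-0.004,27,0.002,0.001,0.2,0,0,-0.004,27,0.002,0.001,0.3,0,0,-0.004,27,0.002,0.001,0.37,0,0,-0.004,27,0.002,0.001,0.4,0,0,-0.004,27,0.002,0.001,0.413,0,0,-0.004,27,0.002,0.001,0.413,0,0,-0.004,27]'

```text
t: 27.98
position: [0.5635, -0.4105, 0.0224]
eef_rot: [0.749, -0.663, 0.001, -0.001]
wrist_force: [0.8, 0.3, 0.1]
width: 0.0272
grip_force: 0.0
```

Call:
move_arm --moves '[0,0,0,0,0,0,5,0,0,0,0,0,0,5,0,0,0,0,0,0,5,0,0,0,0,0,0,5]'

```text
t: 28.48
position: [0.5638, -0.4107, 0.0232]
eef_rot: [0.749, -0.663, 0.001, -0.001]
wrist_force: [0.2, 1.4, 6.4]
width: 0.0103
grip_force: 61.5
```

```bash
python3 - <<'E'
from h import *
s=env.state(); p=s["position"];print(p,yawtool()%360,s["width"],s["wrist_force"])
X=R.from_quat(s["eef_rot"]).as_matrix()[:2,0]; print("cover along tool x",(np.array([.56363,-.40943])-p[:2])@X)
E
```

```text
[ 0.56375884 -0.41069535  0.02318213] 186.96842910521997 0.010251204616836112 [0.21855969 1.44215039 6.35824804]
cover along tool x -0.0012716322838350108
```

Call:
move_arm --moves '[0,0,-0.05,0,0,0,5,0,0,-0.15,0,0,0,5,0,0,-0.25,0,0,0,5,0,0,-0.35,0,0,0,5,0,0,-0.45,0,0,0,5,0,0,-0.45,0,0,0,5]'

```text
t: 29.22
position: [0.5641, -0.4115, 0.2519]
eef_rot: [0.749, -0.663, 0.005, -0.001]
wrist_force: [0.0, -0.1, -1.5]
width: 0.0103
grip_force: 60.6
```

```bash
python3 - <<'E'
from h import *
s=env.state(); print(s["position"],yawtool()%360,s["width"],s["wrist_force"])
go(.599,.035,.24,150)
E
```

```text
[ 0.56409286 -0.4115057   0.25185336] 186.9436351115366 0.010343426456100575 [ 0.01954812 -0.05004677 -1.51297512]
shift/0.5 [-0.8781 -0.1771  0.0205] turn/0.5 [-0.02   -0.0049  1.2895] rows>= 8 j6 0.52 yaw -173.06
```

Call:
move_arm --moves '[-0.11,-0.022,0,0,0,0.1,5,-0.22,-0.044,0,0,0,0.25,5,-0.33,-0.066,0,0,0,0.4,5,-0.44,-0.09,0,0,0,0.6,5,-0.55,-0.11,0,0,0,0.8,5,-0.66,-0.133,0,0,0,0.95,5,-0.77,-0.155,0,0,0,1,5,-0.85,-0.17,0,0,0,1,5]'

```text
t: 30.22
position: [0.5945, 0.024, 0.2446]
eef_rot: [-0.562, 0.827, 0.001, -0.001]
wrist_force: [0.7, -0.0, -1.7]
width: 0.0106
grip_force: 60.5
```

```bash
python3 - <<'E'
from h import *
go(.5982,.0338,.22,150)
E
```

```text
shift/0.5 [-0.0209  0.0002  0.0492] turn/0.5 [ 0.0066 -0.0015  0.2909] rows>= 1 j6 -0.69 yaw 158.33
```

Call:
move_arm --moves '[-0.02,0,0.02,0,0,0.15,5,-0.021,0,0.049,0,0,0.291,5,-0.021,0,0.049,0,0,0.291,5,-0.021,0,0.049,0,0,0.291,5,-0.021,0,0.049,0,0,0.291,5]'

```text
t: 30.85
position: [0.5997, 0.0313, 0.2224]
eef_rot: [-0.5, 0.866, 0.0, 0.001]
wrist_force: [-0.4, -0.7, -0.7]
width: 0.0102
grip_force: 60.5
```

```bash
python3 - <<'E'
from h import *
print(env.state()["position"]);go(.5982,.0338,.185,150)
E
```

```text
[0.59972012 0.03128294 0.22240922]
shift/0.5 [-0.0027  0.0052  0.0748] turn/0.5 [-0.0005  0.0025 -0.0016] rows>= 1 j6 -0.85 yaw 149.95
```

Call:
move_arm --moves '[-0.0027,0.005,0.04,0,0,0,5,-0.0027,0.005,0.075,0,0,0,5,-0.0027,0.005,0.09,0,0,0,5,-0.0027,0.005,0.1,0,0,0,5,-0.0027,0.005,0.11,0,0,0,5,-0.0027,0.005,0.12,0,0,0,5,-0.0027,0.005,0.13,0,0,0,5,-0.0027,0.005,0.135,0,0,0,5]'

```text
t: 31.85
position: [0.598, 0.034, 0.1541]
eef_rot: [-0.5, 0.866, 0.0, 0.0]
wrist_force: [-0.4, 0.0, -1.0]
width: 0.0104
grip_force: 60.5
```

Call:
move_arm --moves '[0,0,0.01,0,0,0,5,0,0,0.02,0,0,0,5,0,0,0.027,0,0,0,5,0,0,0.03,0,0,0,5,0,0,0.03,0,0,0,5]'

```text
t: 32.48
position: [0.5981, 0.0341, 0.1395]
eef_rot: [-0.5, 0.866, 0.0, 0.0]
wrist_force: [0.3, 0.7, -1.1]
width: 0.0102
grip_force: 60.5
```

Call:
move_arm --moves '[0,0,0.001,0,0,0,26,0,0,0.001,0,0,0,26,0,0,0,0,0,0,26,0,0,-0.05,0,0,0,26,0,0,-0.15,0,0,0,26,0,0,-0.25,0,0,0,26,0,0,-0.35,0,0,0,26,0,0,-0.35,0,0,0,26]'

```text
t: 33.48
position: [0.6, 0.0341, 0.3202]
eef_rot: [-0.5, 0.866, -0.002, 0.005]
wrist_force: [0.1, -1.1, -0.4]
width: 0.0263
grip_force: 0.0
```

```bash
python3 - <<'E'
from h import *
c=cam("wrist"); u=w2p(c,[.599,.0348,.12])[0].astype(int); x,y=u
cv2.imwrite("pics/w12.png",cv2.resize(c["pixels"][y-85:y+85,x-110:x+110],None,fx=3.5,fy=3.5,interpolation=cv2.INTER_CUBIC))
go(.4848,.3094,.334,194.35)
E
```

```text
shift/0.5 [-0.3627  0.4727 -0.034 ] turn/0.5 [-0.0095  0.0064 -1.55  ] rows>= 5 j6 -0.85 yaw 149.95
```

View pics/w12.png

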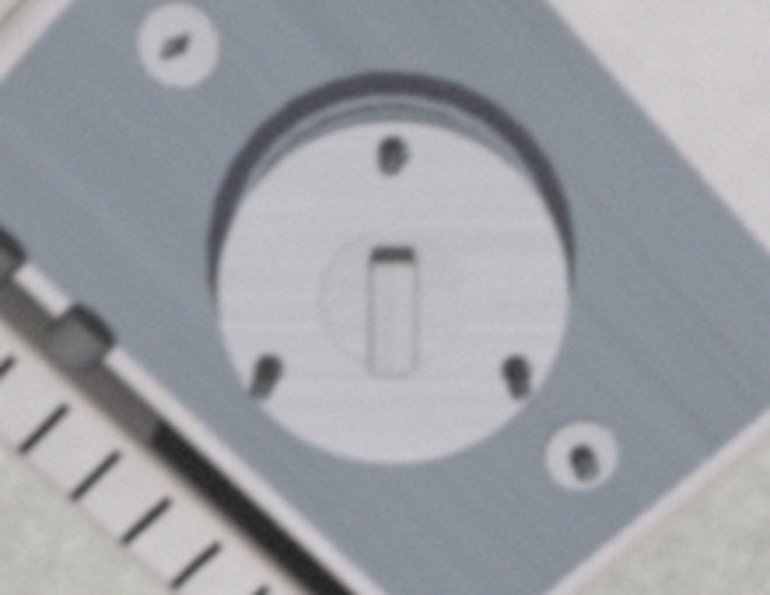

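The cover is flat on the rods, with all three rods poking through at (391,155), (266,376) and (516,376). Next is the hood.

Call:
move_arm --moves '[-0.06,0.08,-0.015,0,0,-0.15,60,-0.12,0.16,-0.03,0,0,-0.3,60,-0.18,0.24,-0.034,0,0,-0.5,60,-0.24,0.31,-0.034,0,0,-0.7,60,-0.3,0.39,-0.034,0,0,-0.9,60,-0.363,0.473,-0.034,0,0,-1,60,-0.363,0.473,-0.034,0,0,-1,60]'

```text
t: 34.4
position: [0.4825, 0.3119, 0.3295]
eef_rot: [-0.7, 0.714, 0.0, -0.001]
wrist_force: [-0.4, -0.6, 0.4]
width: 0.0599
grip_force: 0.0
```

Call:
move_arm --moves '[0,0,0,0,0,-0.25,60,0,0,0,0,0,-0.55,60,0,0,0,0,0,-0.55,60,0,0,0,0,0,-0.55,60]'

```text
t: 34.9
position: [0.4843, 0.3088, 0.331]
eef_rot: [0.789, -0.614, -0.0, 0.0]
wrist_force: [1.2, 0.7, 0.8]
width: 0.0601
grip_force: 0.0
```

```bash
python3 - <<'E'
from h import *
c=cam("wrist"); print(env.state()["position"],yawtool()%360)
np.savez("w13.npz",**{k:c[k] for k in("R","o","K","D","pixels")}); cv2.imwrite("pics/w13.png",c["pixels"])
bar(c,.132,60,(200,60,440,310)); bar(c,.132,80,(200,60,440,310))
E
```

```text
[0.48432278 0.30894629 0.33120095] 194.21858603234685
bar centre [0.55338149 0.32913516] LxW mm 40.76531982421875 16.229994201660155 long axis deg 146.61
bar centre [0.48521567 0.30970127] LxW mm 61.516595458984376 9.630812835693359 long axis deg 104.18
bar centre [0.56371567 0.34564224] LxW mm 57.1946044921875 43.32631225585938 long axis deg 55.47
bar centre [0.48520171 0.30975642] LxW mm 63.44263916015625 9.63991928100586 long axis deg 104.18
```

View pics/w13.png

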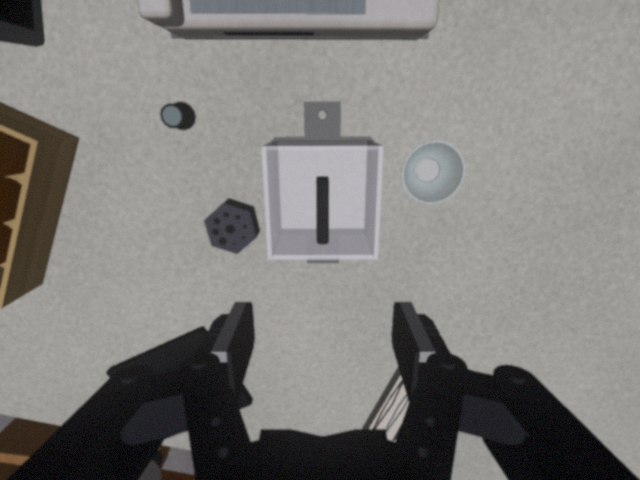

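The hood stands where I left it, with its bar at (322,210).

```bash
python3 - <<'E'
from h import *
go(.4847,.3095,.1215,194.35)
E
```

```text
shift/0.5 [-0.0008 -0.0012  0.4194] turn/0.5 [ 0.001   0.0005 -0.0046] rows>= 4 j6 -0.6 yaw -165.78
```

Call:
move_arm --moves '[-0.001,-0.001,0.1,0,0,-0.005,45,-0.001,-0.001,0.2,0,0,-0.005,45,-0.001,-0.001,0.3,0,0,-0.005,45,-0.001,-0.001,0.38,0,0,-0.005,45,-0.001,-0.001,0.41,0,0,-0.005,45,-0.001,-0.001,0.419,0,0,-0.005,45,-0.001,-0.001,0.419,0,0,-0.005,45]'

```text
t: 35.83
position: [0.4854, 0.3108, 0.1235]
eef_rot: [0.791, -0.612, 0.0, -0.002]
wrist_force: [1.2, -0.7, -0.9]
width: 0.045
grip_force: 0.0
```

Call:
move_arm --moves '[0,0,0,0,0,0,5,0,0,0,0,0,0,5,0,0,0,0,0,0,5,0,0,0,0,0,0,5]'

```text
t: 36.33
position: [0.4845, 0.3104, 0.1233]
eef_rot: [0.791, -0.612, -0.0, -0.001]
wrist_force: [-4.5, 0.5, 5.5]
width: 0.0106
grip_force: 60.4
```

Call:
move_arm --moves '[0,0,-0.05,0,0,0,5,0,0,-0.15,0,0,0,5,0,0,-0.25,0,0,0,5,0,0,-0.35,0,0,0,5,0,0,-0.42,0,0,0,5,0,0,-0.42,0,0,0,5]'

```text
t: 37.08
position: [0.4853, 0.3107, 0.3343]
eef_rot: [0.791, -0.612, 0.0, -0.003]
wrist_force: [0.1, 0.5, -4.2]
width: 0.0108
grip_force: 59.2
```

```bash
python3 - <<'E'
from h import *
s=env.state(); print(s["width"],yawtool()%360)
go(.600,.0336,.33,194.3)
E
```

```text
0.010848755959805603 194.4879338651443
shift/0.5 [ 0.594  -0.0835  0.0067] turn/0.5 [-0.0101  0.0079  0.0066] rows>= 5 j6 -0.6 yaw -165.51
```

Call:
move_arm --moves '[0.1,-0.014,0,0,0,0,5,0.2,-0.028,0,0,0,0,5,0.3,-0.042,0,0,0,0,5,0.4,-0.056,0,0,0,0,5,0.5,-0.07,0,0,0,0.006,5,0.57,-0.08,0,0,0,0.006,5,0.593,-0.0835,0,0,0,0.006,5,0.593,-0.0835,0,0,0,0.006,5]'

```text
t: 38.08
position: [0.5987, 0.0331, 0.3296]
eef_rot: [0.789, -0.614, -0.002, 0.001]
wrist_force: [0.2, -0.6, -3.8]
width: 0.0104
grip_force: 59.2
```

```bash
python3 - <<'E'
from h import *
s=env.state(); print(s["position"],yawtool()%360)
go(.6001,.0343,.225,194.3)
E
```

```text
[0.59870359 0.03314931 0.32955826] 194.24702189715003
shift/0.5 [-0.0012 -0.004   0.2091] turn/0.5 [ 0.0073  0.003  -0.0019] rows>= 2 j6 -0.08 yaw -165.75
```

Call:
move_arm --moves '[0,-0.002,0.05,0,0,0,5,0,-0.002,0.1,0,0,0,5,0,-0.002,0.15,0,0,0,5,0,-0.002,0.19,0,0,0,5,0,-0.002,0.205,0,0,0,5,0,-0.002,0.205,0,0,0,5,0,-0.002,0.205,0,0,0,5]'

```text
t: 38.95
position: [0.6007, 0.0342, 0.2306]
eef_rot: [0.79, -0.613, 0.001, -0.001]
wrist_force: [1.0, 0.5, -4.3]
width: 0.0108
grip_force: 59.1
```

```bash
python3 - <<'E'
from h import *
s=env.state(); print(s["position"],yawtool()%360)
go(.6001,.0343,.2035,194.3)
c=cam("wrist"); np.savez("w14.npz",**{k:c[k] for k in("R","o","K","D","pixels")})
cv2.imwrite("pics/w14.png",cv2.resize(c["pixels"][40:340,160:480],None,fx=2,fy=2,interpolation=cv2.INTER_CUBIC))
E
```

```text
[0.60073487 0.0342247  0.2305889 ] 194.3645194928976
shift/0.5 [-0.0004  0.0013  0.0542] turn/0.5 [-0.0047  0.001   0.0023] rows>= 1 j6 -0.07 yaw -165.64
```

View pics/w14.png

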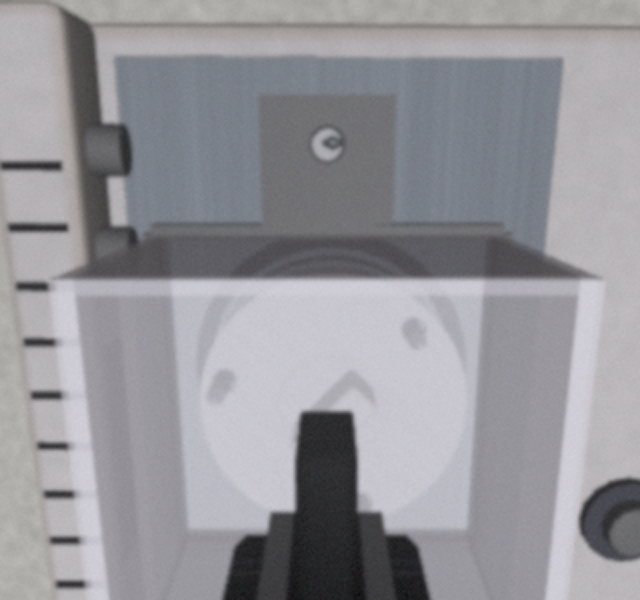

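The hole of the near ear is at (327,145), with the diamond pin showing through at (333,142). So the hood must shift slightly to the right in the picture.

```bash
python3 - <<'E'
from h import *
z=dict(np.load("w14.npz")); o=np.array([160,40])
h=p2w(z,[np.array((327,145))/2+o],[.1123])[0]; p=p2w(z,[np.array((333.5,142.5))/2+o],[.09])[0]
d=p-h; A=R.from_quat(env.state()["eef_rot"]); print(h,p,"tool axes mm",A.inv().apply([d[0],d[1],0])*1e3)
print("expected pin from deck (.599,.0348):",np.array([.599,.0348])+.088*np.array([.244,-.970]))
E
```

```text
[ 0.62233621 -0.04840057  0.1123    ] [ 0.62037494 -0.05000671  0.09      ] tool axes mm [ 1.06989059  2.29816734 -0.00640003]
expected pin from deck (.599,.0348): [ 0.620472 -0.05056 ]
```

Call:
move_arm --moves '[0.001,0.002,0,0,0,0,5,0.001,0.0038,0,0,0,0,5,0.001,0.0038,0.015,0,0,0,5,0.001,0.0038,0.03,0,0,0,5,0.001,0.0038,0.038,0,0,0,5,0.001,0.0038,0.046,0,0,0,5,0.001,0.0038,0.054,0,0,0,5,0.001,0.0038,0.054,0,0,0,5]'

```text
t: 40.0
position: [0.5987, 0.033, 0.2022]
eef_rot: [0.79, -0.613, -0.0, -0.0]
wrist_force: [0.9, -0.1, -4.4]
width: 0.0104
grip_force: 59.1
```

Call:
move_arm --moves '[0,0,0.006,0,0,0,5,0,0,0.012,0,0,0,5,0,0,0.017,0,0,0,5,0,0,0.019,0,0,0,5,0,0,0.019,0,0,0,5]'

```text
t: 40.62
position: [0.5988, 0.0332, 0.1938]
eef_rot: [0.79, -0.613, 0.0, -0.001]
wrist_force: [-0.9, 2.2, 1.4]
width: 0.0112
grip_force: 59.9
```

Call:
move_arm --moves '[0,0,0.002,0,0,0,5,0,0,0.002,0,0,0,5,0,0,0,0,0,0,40,0,0,0,0,0,0,40,0,0,0,0,0,0,40,0,0,-0.08,0,0,0,40,0,0,-0.18,0,0,0,40,0,0,-0.28,0,0,0,30]'

```text
t: 41.62
position: [0.5983, 0.0324, 0.3341]
eef_rot: [0.79, -0.613, -0.0, 0.0]
wrist_force: [0.4, 0.0, -0.2]
width: 0.0301
grip_force: 0.0
```

Call:
move_arm --moves '[0,0,-0.05,0,0,0,5,0,0,-0.05,0,0,0,5,0,0,-0.05,0,0,0,0,0,0,-0.05,0,0,0,0]'

```text
t: 42.12
position: [0.598, 0.0326, 0.356]
eef_rot: [0.79, -0.613, -0.001, 0.001]
wrist_force: [-0.0, -0.0, -0.8]
width: 0.0002
grip_force: 0.0
```

```bash
python3 - <<'E'
from h import *
c=cam("wrist"); print(env.state()["position"])
np.savez("w15.npz",**{k:c[k] for k in("R","o","K","D","pixels")})
bar(c,.202,60,(280,100,360,300))
cv2.imwrite("pics/w15.png",cv2.resize(c["pixels"][60:300,180:500],None,fx=2.4,fy=2.4,interpolation=cv2.INTER_CUBIC))
E
```

```text
[0.59810637 0.03259944 0.3562984 ]
bar centre [0.59912681 0.0325822 ] LxW mm 62.833734130859376 9.299545288085938 long axis deg 104.25
```

View pics/w15.png

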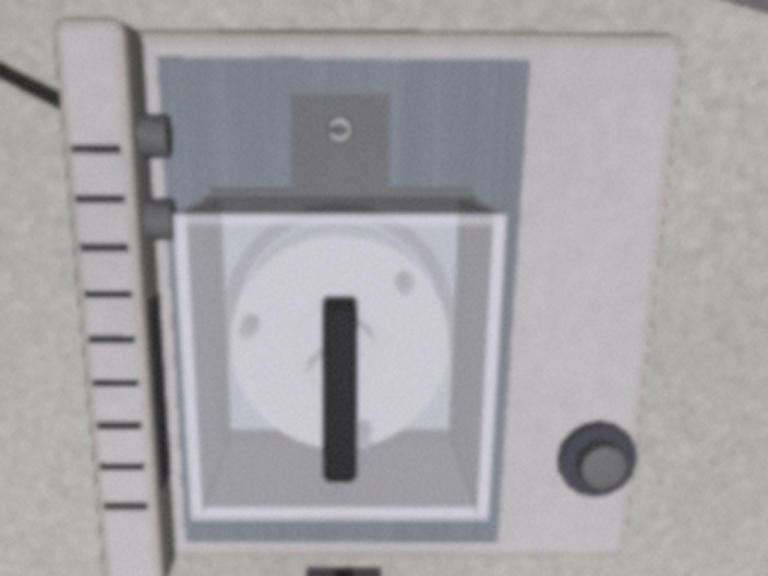

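The hood is seated, with the pin showing in the ear hole at (339,129) and the bar at (339,388). The button top is at (603,466).

```bash
python3 - <<'E'
from h import *
a=dict(np.load("w14.npz")); b=dict(np.load("w15.npz"))
# subpixel: lighter disc inside dark ring, else eyeball
pa=np.array((632,532))/2+[160,40]; pb=np.array((603,466))/2.4+[180,60]
for h in (.07,.075,.08,.085,.09,.095,.1): 
    w=p2w(a,[pa],[h])[0];v=p2w(b,[pb],[h])[0]; print(h,w[:2].round(4),v[:2].round(4),np.linalg.norm(w-v).round(4))
w=p2w(b,[pb],[.084])[0]; go(w[0],w[1],.18,194.3)
E
```

```text
0.07 [0.4474 0.0769] [0.4487 0.0746] 0.0026
0.075 [0.4504 0.0748] [0.4507 0.0732] 0.0017
0.08 [0.4534 0.0727] [0.4528 0.0717] 0.0012
0.085 [0.4564 0.0706] [0.4548 0.0702] 0.0016
0.09 [0.4594 0.0685] [0.4569 0.0688] 0.0025
0.095 [0.4623 0.0664] [0.4589 0.0673] 0.0035
0.1 [0.4653 0.0643] [0.461  0.0659] 0.0046
shift/0.5 [-0.1444  0.2587  0.3534] turn/0.5 [0.0057 0.0013 0.0007] rows>= 4 j6 -0.07 yaw -165.68
```

Call:
move_arm --moves '[-0.05,0.1,0,0,0,0,0,-0.1,0.2,0,0,0,0,0,-0.146,0.261,0.05,0,0,0,0,-0.146,0.261,0.17,0,0,0,0,-0.146,0.261,0.29,0,0,0,0,-0.146,0.261,0.4,0,0,0,0,-0.146,0.261,0.46,0,0,0,0,-0.146,0.261,0.46,0,0,0,0]'

```text
t: 43.18
position: [0.4523, 0.0704, 0.1256]
eef_rot: [0.79, -0.613, -0.002, 0.003]
wrist_force: [0.4, -1.1, -0.4]
width: -0.0001
grip_force: 0.0
```

```bash
python3 - <<'E'
from h import *
print(env.state()["position"]); go(.453,.072,.096,194.3)
E
```

```text
[0.45226687 0.07037823 0.12564098]
shift/0.5 [-0.0028 -0.0026  0.0593] turn/0.5 [ 0.013  -0.0019  0.0005] rows>= 1 j6 -0.26 yaw -165.68
```

Call:
move_arm --moves '[-0.002,-0.001,0.03,0,0,0,0,-0.002,-0.001,0.05,0,0,0,0,-0.002,-0.001,0.06,0,0,0,0,-0.002,-0.001,0.066,0,0,0,0,-0.002,-0.001,0.072,0,0,0,0,-0.002,-0.001,0.072,0,0,0,0]'

```text
t: 43.92
position: [0.4546, 0.0725, 0.0924]
eef_rot: [0.79, -0.613, 0.0, -0.001]
wrist_force: [-1.4, 0.3, 3.3]
width: -0.0001
grip_force: 1.9
```

Call:
move_arm --moves '[0,0,0.004,0,0,0,0,0,0,0.008,0,0,0,0,0,0,0.012,0,0,0,0,0,0,0.012,0,0,0,0]'

```text
t: 44.42
position: [0.4548, 0.0726, 0.0905]
eef_rot: [0.79, -0.612, 0.001, -0.001]
wrist_force: [-13.1, 0.7, 38.0]
width: -0.0
grip_force: 18.7
```

The button has bottomed out at a hard stop, 38 N. I'll lift clear.

Call:
move_arm --moves '[0,0,-0.02,0,0,0,0,0,0,-0.1,0,0,0,0,0,0,-0.2,0,0,0,0,0,0,-0.3,0,0,0,0,0,0,-0.4,0,0,0,0,0,0,-0.45,0,0,0,0,0,0,-0.45,0,0,0,0,0,0,-0.45,0,0,0,0]'

```text
t: 45.42
position: [0.4535, 0.0721, 0.3094]
eef_rot: [0.79, -0.614, -0.001, 0.001]
wrist_force: [-0.1, -1.0, -1.2]
width: -0.0
grip_force: 0.0
```

```bash
python3 - <<'E'
from h import *
s=env.state(); print(s["position"],s["wrist_force"]); c=cam("wrist"); bar(c,.202,60)
e=optics.camera("top")
# start button: compare the patch in the top view with the picture before
a=cv2.imread("pics/scene0.png"); b=optics.camera("scene")["pixels"]
u=w2p(cam("scene"),[.455,.071,.085])[0].astype(int); print(u)
p=lambda i:i[u[1]-8:u[1]+8,u[0]-8:u[0]+8].astype(int); print("button patch diff",abs(p(a)-p(b)).mean())
E
```

```text
[0.45351597 0.07214039 0.30938585] [-0.12557706 -1.03256966 -1.15615545]
bar centre [0.66698525 0.23972405] LxW mm 119.71417236328125 18.02979278564453 long axis deg 87.99
bar centre [0.41911182 0.20268081] LxW mm 530.648193359375 183.8301513671875 long axis deg 14.11
bar centre [0.58134224 0.14295465] LxW mm 19.10870819091797 15.629537963867188 long axis deg 58.86
bar centre [0.59198091 0.03214216] LxW mm 65.20499267578126 24.250674438476562 long axis deg 106.11
bar centre [ 0.62340884 -0.02084982] LxW mm 15.425584411621093 8.546482849121094 long axis deg 74.91
bar centre [ 0.3912636  -0.08860416] LxW mm 25.9794677734375 7.114896392822265 long axis deg 168.83
bar centre [ 0.66458281 -0.01211642] LxW mm 27.440505981445312 7.454997253417969 long axis deg 88.63
[363 244]
button patch diff 2.94140625
```

```bash
python3 -c "
from bench import env
print(env.job_done())"
```

```text
the job is handed in; nothing more can be done
None
```

The job is handed in, with no verdict returned: both trays and the cover are on the rods, the hood is back on its pins, and the start button was pressed to its stop and released.

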